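# Load the bake-out carrier with PEEK seat blanks and draw up its gates

## Robot

A 7-joint arm with a two-finger parallel gripper is mounted at the origin on the work surface. World frame = base frame: x ahead of the robot, y to its left, z up, the work surface at z = 0. Lengths are in m, angles in rad, forces in N, time in s.
With the tool pointing down it reaches from about 0.35 to 0.9 m from the base axis. Payload 19.9 kg.
Tool frame: the origin (TCP) lies midway between the tips of the shut fingers; the grasp point (between the pads) lies 19 mm behind it; z points along the fingers, y is the direction in which the jaws open and shut (so a half turn about z gives the same grasp; the last joint's range is limited). The gripper opens to 85 mm and grips with 20 to 120 N. Pads are 22 mm wide; open, the fingers measure 114 mm over their backs; the gripper's body (76 mm by 85 mm) begins 54 mm behind the grasp point. The pads swing forward as they close: fully open they stand 13 mm farther back than shut.
Start: joints at [-1.317, 0.417, -0.01, 1.614, 0.005, 1.111, -0.053], TCP at [0.182, 0.598, 0.202] pointing down, gripper open.
Joint ranges: [-2.81, 2.81], [-0.39, 2.02], [-1.27, 1.25], [0.06, 2.57], [-1.19, 4.33], [0.19, 2], [-2.82, 2.82]. Speed limits (rad/s): [1.89, 1.89, 2.39, 2.39, 3.01, 3.01, 3.01].

## Interface

Orientations are given as a rotation vector (axis times angle).
In Python, from cell import read_state, read_camera, job_done gives the robot as it stands.
- The arm moves only by the tool drive_tool, never from a script. Its argument "series" is one flat list of numbers, 7 for each row, row after row: the turn, a rotation vector about the tool's x, y, z in degrees, then the shift along the tool's x, y, z in mm, then the finger opening in mm, from 0 to 85.4. In form: [wx, wy, wz, dx, dy, dz, claw, wx, wy, wz, dx, dy, dz, claw, ...]. A call has 1 to 20 rows; each row is the pose to reach, as a shift and turn from the pose commanded when the call began, along the tool's axes at that moment; what a row does not reach only later rows make up. A row lasts 1/10 s, in which the tool goes at most 50 mm and 8.59 degrees, less where a joint would pass 70% of its speed; a pose out of reach is approached as far as the arm can. A call with a gripper value outside its range is refused whole. The fingers move at their own pace and stop on an object; "force" is the grip in N (left out, the last holds). Time passes only in rows, so rows that repeat a pose let the fingers close. It gives the time, the measured TCP pose, the force and the opening at its end, in the units of the state.
- read_state(): the state, without advancing time (a new reading comes with each control period).
- read_camera(name): name is "scene" or "top"; returns a dict with "image" (400x640x3 uint8, blue, green, red), "K" (3x3 intrinsics, pixels), "distortion" ([k1, k2, p1, p2, k3] as OpenCV has them; the pictures are not rectified), "cam_to_world" (4x4, takes a point from camera to world coordinates). Camera axes: x right, y down, z forward; pixel columns grow to the right and rows downward; lengths in m; the calibration is good to about 2 mm. A picture is of the moment at which its call begins. There is no depth.
- job_done(): hands the job in, once; it reports no verdict.
The state is a dict: "t": time; "q": joint angles; "joint_velocities": joint speeds; "tau": joint torques, N m; "tool_pos": TCP position; "ee_rot": TCP orientation; "contact_force": force on the tool from outside, world axes, zero at the start; "torque": the same for the moment, N m; "width": opening from 0.0 (shut) to 1.0 (fully open).
Only numpy, scipy, OpenCV 4.12 (cv2) and the standard library are available. Lean on these libraries where they do the work, as an engineer would, in place of code of your own. Each camera call takes 0.05 s, during which the arm holds its last target.

## Task

Load the bake-out carrier: stack all the grey PEEK slats on the dark square of its deck as a crosswise tower, two parallel slats to a layer set out flush with the square's opposite edges, the bottom pair pointing from gate to gate and each layer crossing the one below (an odd last slat lies at either edge of the top layer). Then turn the yellow turnbuckle, the tops of its bars going away from you, until both gates are fully home against their stops, and then lay the dust cover centred and square across the tops of the two gates, its grip bar running from gate to gate. Leave the other things on the bench alone.

Things in the scene. Friction and masses are not known exactly. Their poses are not given: they have to be found in the camera images.
- slat1: a grey PEEK seat blank, a plain slat 120 x 26 x 16 mm, about 65 g, lying flat on the blue-green mat at the start (4 to 6 of slat1..slat6 are there, the others are absent); origin at its middle, x along its length, y across, z through its 16 mm thickness
- slat2: another slat like slat1, or absent
- slat3: another slat like slat1, or absent
- slat4: another slat like slat1, or absent
- slat5: another slat like slat1, or absent
- slat6: another slat like slat1, or absent
- place_1a (a point): where the middle of a slat of layer 1 belongs, at the x = -47 mm side of the deck point; such a slat points along the deck's y, the point's axes are the deck's
- place_1b (a point): where the middle of a slat of layer 1 belongs, at the x = 47 mm side of the deck point; such a slat points along the deck's y, the point's axes are the deck's
- place_2a (a point): where the middle of a slat of layer 2 belongs, at the y = -47 mm side of the deck point; such a slat points along the deck's x, the point's axes are the deck's
- place_2b (a point): where the middle of a slat of layer 2 belongs, at the y = 47 mm side of the deck point; such a slat points along the deck's x, the point's axes are the deck's
- place_3a (a point): where the middle of a slat of layer 3 belongs, at the x = -47 mm side of the deck point; such a slat points along the deck's y, the point's axes are the deck's
- place_3b (a point): where the middle of a slat of layer 3 belongs, at the x = 47 mm side of the deck point; such a slat points along the deck's y, the point's axes are the deck's
- cover: the perforated stainless dust cover, a flat plate 130 (x) x 160 (y) x 3 mm, 0.42 kg, lying on the bench; origin at the middle of its underside. A black grip bar 90 mm long (along its y), 14 mm wide (x) and 12 mm high stands over the middle on two 8 mm wide posts at y = -41 and +41 mm; the bar lies 30 to 42 mm above the underside
- deck (a point): bolted-down bake-out carrier: centre of the dark 120 x 120 mm square, on top of its 160 (x) x 240 (y) mm deck, 60 mm above the bench. z up, y from gate to gate, -x towards the turnbuckle (roughly to the robot). Layers of flat slats have their middles 8, 24 and 40 mm above it. Four dark stop blocks, 8 x 8 x 10 mm high, stand at x = -73, 73 and y = -58, 58 mm
- gate_left_site (a point): left (+y) stainless gate: lower edge of its inner face, at mid length, 1 mm above the deck; axes as the deck's. The gate is a plate 150 mm long (x), 6 mm thick, its top 54 mm above the deck. Inner face 94 mm from the deck point with the turnbuckle at 0, 62 mm when home. Behind it a 10 mm thick arm, 3 to 23 mm above the deck, runs along -x to the turnbuckle's lug
- gate_right_site (a point): right (-y) gate, the mirror image of the left; its inner face, same point
- turnbuckle_mid (a point): middle of the yellow turnbuckle body on its axis (along y), 145 mm to the -x side of the deck point, 58 mm above the bench; axes as the deck's. Body 120 mm long, 30 mm thick. Round its middle, in the plane y = 0, four 10 mm thick round bars stand out at right angles to one another, tips 50 mm from the axis. Threaded rods join it to both gates. Free space above and on its -x side
- turnbuckle (a joint): angle of the turnbuckle body, rad: 0 slack (gates widest, a bar straight up), 10.05 both gates home; a bar points up at every multiple of 1.571. Grows as the top turns away from the robot, towards the deck (+x); one full turn draws each gate in 20 mm. Stays where left; takes 0.25 N m (6 N on a bar 40 mm out). A bar leaning back over 0.6 rad can jam on an upright fingertip
- valve: bystander, not to be disturbed: stainless cryogenic angle valve with a blue handwheel, 150 mm tall; origin under its middle
- spring_housing: bystander, not to be disturbed: brass spring housing, 52 mm across, 62 mm tall; origin under its middle
- seat_insert: bystander, not to be disturbed: grey PEEK ring, 48 mm across, 14 mm high, on the far side; origin under its middle
Mind the look-alikes: they are no part of the job. What is shaped like the slat3 but pink is not meant.

How it is judged:
By the outcome, as a careful person would: the job done as asked, in the order asked, and still so for the second after the job is handed in, with the robot touching nothing.
Of slat1, slat2, slat3, slat4, slat5, slat6 only 4 to 6 are there at a start; the rules pass over those that are not, and their reading is None.
At some moment in a run one of cover may be knocked a few centimetres aside while the robot is not near it.
Once in a run the grip may slacken for a moment while it holds something.
It also fails if it takes over 210 s, if anything falls off the work surface, if the arm or the gripper's body presses on something with over 40 N, if the wrist force passes 120 N, or if a joint passes its speed limit or range.

## Working session

There is one attempt and no reset: what is moved stays moved. The work goes in short steps, Python scripts to look and compute and a tool call to move; the robot and the scene stay as the last step left them, time stands still between calls to the robot, and variables do not carry over. Pictures are saved under pics/ and viewed, and the job is handed in when it is done.

Besides the shell and the picture viewer there is one more tool, called as name(argument=value, ...) on one line, values as JSON. drive_tool: Moves the arm, as the interface text tells. Its arguments: {"type":"object","properties":{"series":{"type":"array"},"force":{"type":"number"}},"required":["series"]}

```bash
mkdir -p pics; ls; python3 - <<'E'
from cell import *
import cv2,json
s=read_state();print(s)
for n in("scene","top"):
    c=read_camera(n);cv2.imwrite(f"pics/{n}0.png",c["image"]);print(n,c["K"],c["distortion"],c["cam_to_world"])
E
```

```text
pics
{'t': 0.0, 'q': array([-1.31753325,  0.41801938, -0.01029008,  1.61419125,  0.00467695,
        1.11069731, -0.05296951]), 'joint_velocities': array([-3.76550362e-04, -7.56228222e-05,  7.95733595e-04, -9.54155767e-04,
        1.98443464e-04,  6.18694240e-04, -1.09481546e-04]), 'tau': array([ 6.39588761e-04, -8.64432907e+01,  6.79209139e-01, -4.34889221e+01,
        1.91492331e-02,  7.57173199e-03, -3.85709598e-05]), 'tool_pos': array([0.18146964, 0.59766029, 0.20162484]), 'ee_rot': array([-4.61295941e-01, -3.10742795e+00,  2.02085210e-03]), 'contact_force': array([ 0.41807168,  0.46256364, -0.38510852]), 'torque': array([0.02211675, 0.00275042, 0.00782329]), 'width': 0.9972634615340148}
scene [[396.30633769   0.         322.84470412]
 [  0.         396.30633769 202.87987871]
 [  0.           0.           1.        ]] [0.01401003 0.         0.         0.         0.        ] [[-0.05043186  0.73494963 -0.67624379  1.35358457]
 [ 0.99872491  0.03865641 -0.03246911  0.02020771]
 [ 0.002278   -0.67701899 -0.73596202  0.98367272]
 [ 0.          0.          0.          1.        ]]
top [[448.71358989   0.         321.34407559]
 [  0.         448.71358989 194.91517999]
 [  0.           0.           1.        ]] [-0.00643853  0.          0.          0.          0.        ] [[-3.19806399e-04 -9.94880061e-01  1.01062173e-01  4.32485762e-01]
 [-9.99908677e-01 -1.04726435e-03 -1.34736824e-02 -7.80977665e-03]
 [ 1.35105367e-02 -1.01057253e-01 -9.94788871e-01  1.10132219e+00]
 [ 0.00000000e+00  0.00000000e+00  0.00000000e+00  1.00000000e+00]]
```

View pics/scene0.png

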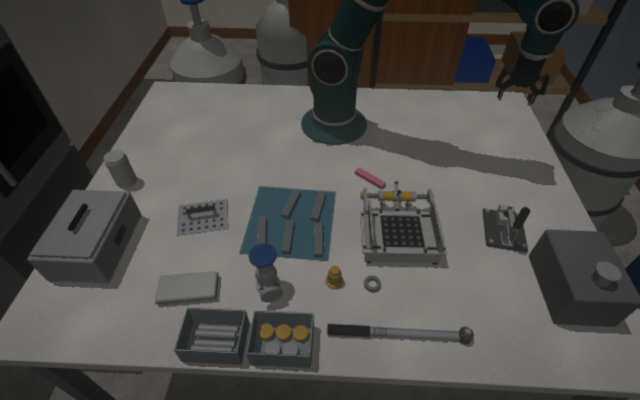

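View pics/top0.png

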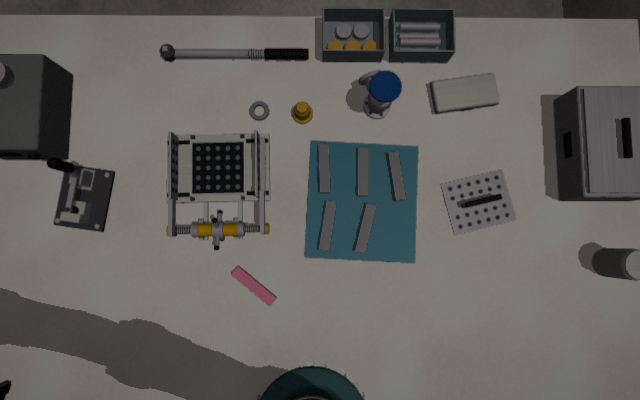

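The top view shows five grey slats on the mat, at about (324,168), (362,171), (396,176), (327,225) and (365,228). The pink look-alike at (254,285) and the grey bars in the bins at (419,35) are not wanted, nor is the pale block at (464,93) or the grey ring at (259,110). The carrier square is at (218,167), the turnbuckle at (217,230) and the cover at (478,202). I'll check these in a close crop.

```bash
cat > h.py <<'E'
import numpy as np,cv2
from cell import *
from scipy.spatial.transform import Rotation as R
def ray(c,uv):
    uv=np.atleast_2d(np.array(uv,float))
    p=cv2.undistortPoints(uv.reshape(-1,1,2),c["K"],np.array(c["distortion"])).reshape(-1,2)
    d=np.c_[p,np.ones(len(p))]@c["cam_to_world"][:3,:3].T
    return c["cam_to_world"][:3,3],d
def onz(c,uv,z):
    o,d=ray(c,uv);return o+d*((z-o[2])/d[:,2])[:,None]
def proj(c,P):
    P=np.atleast_2d(np.array(P,float));T=np.linalg.inv(c["cam_to_world"])
    r,_=cv2.Rodrigues(T[:3,:3]);return cv2.projectPoints(P,r,T[:3,3],c["K"],np.array(c["distortion"]))[0].reshape(-1,2)
def crop(c,name,x0,x1,y0,y1,k):
    cv2.imwrite("pics/"+name,cv2.resize(c["image"][y0:y1,x0:x1],None,fx=k,fy=k,interpolation=cv2.INTER_CUBIC))
E
python3 - <<'E'
from h import *
c=read_camera("top")
crop(c,"t1.png",300,430,130,270,4)
crop(c,"t2.png",155,285,120,255,4)
crop(c,"t3.png",430,530,160,245,6)
im=c["image"]
for p in[(324,168),(335,200),(254,285),(478,190),(324,150),(360,210)]:print(p,im[p[1],p[0]])
E
```

```text
(324, 168) [76 77 78]
(335, 200) [84 76 47]
(254, 285) [ 92  74 130]
(478, 190) [83 82 86]
(324, 150) [74 75 75]
(360, 210) [86 75 47]
```

View pics/t1.png

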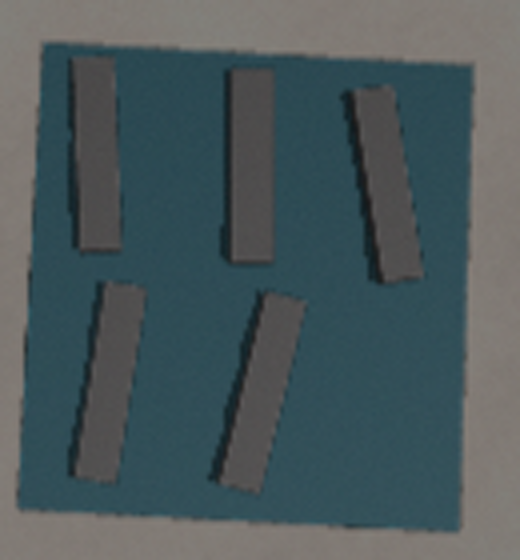

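View pics/t2.png

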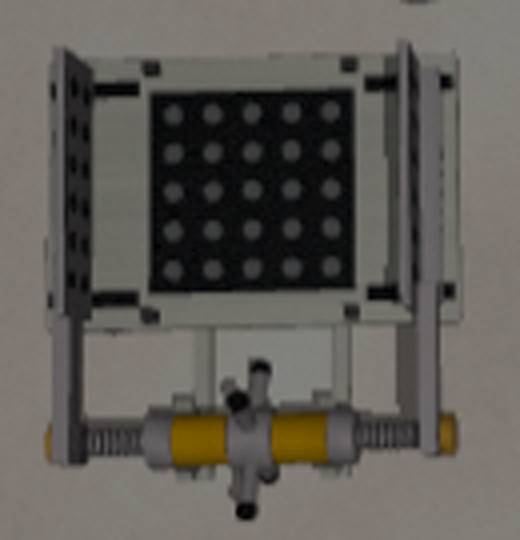

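View pics/t3.png

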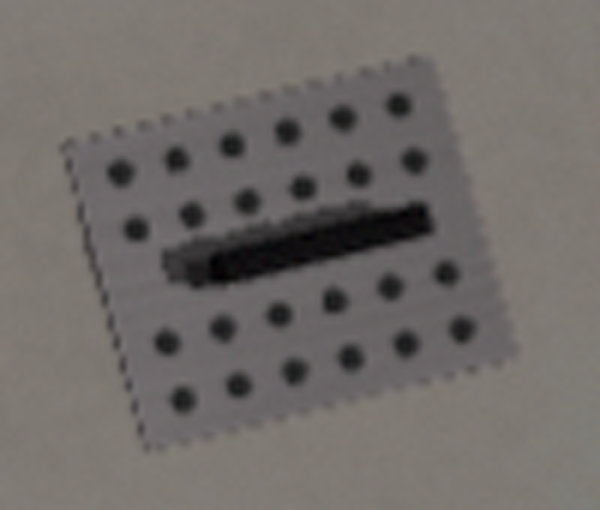

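The crops confirm it: five plain grey slats on the mat, the dark perforated square with its four stop blocks, and the cover with its grip bar. Next I measure them.

```bash
cat >> h.py <<'E'
def rect_world(c,cnt,z):
    P=onz(c,cnt.reshape(-1,2),z)[:,:2].astype(np.float32)
    (x,y),(w,h),a=cv2.minAreaRect(P*1000)
    if w<h: w,h=h,w; a+=90
    a=(a+90)%180-90   # yaw of long axis, deg
    return x,y,w,h,a
def slats(c,z=0.016,box=(305,418,138,264)):
    im=cv2.resize(c["image"],None,fx=4,fy=4,interpolation=cv2.INTER_CUBIC).astype(int)
    x0,x1,y0,y1=[4*v for v in box]
    m=np.zeros(im.shape[:2],np.uint8)
    s=im[y0:y1,x0:x1]; m[y0:y1,x0:x1]=((s[...,2]>58)&(s[...,0]-s[...,2]<12))*255
    cs=cv2.findContours(m,cv2.RETR_EXTERNAL,cv2.CHAIN_APPROX_NONE)[0]
    out=[]
    for q in cs:
        if 1500<cv2.contourArea(q)<12000:
            out.append(rect_world(c,(q.reshape(-1,2)+.5)/4-.5,z))
    return out
def deckrect(c):
    im=cv2.resize(c["image"],None,fx=4,fy=4,interpolation=cv2.INTER_CUBIC)
    m=np.zeros(im.shape[:2],np.uint8); m[4*138:4*197,4*188:4*249]=(im[4*138:4*197,4*188:4*249].max(2)<50)*255
    m=cv2.morphologyEx(m,cv2.MORPH_CLOSE,np.ones((25,25)))
    m=cv2.morphologyEx(m,cv2.MORPH_OPEN,np.ones((41,41)))
    q=max(cv2.findContours(m,cv2.RETR_EXTERNAL,cv2.CHAIN_APPROX_NONE)[0],key=cv2.contourArea)
    return rect_world(c,(q.reshape(-1,2)+.5)/4-.5,0.06)
E
python3 - <<'E'
from h import *
c=read_camera("top")
for r in slats(c):print(np.round(r,1))
print("deck",np.round(deckrect(c),1))
# scene cross-check: project deck corners into scene
x,y,w,h,a=deckrect(c)
d=read_camera("scene")
t=np.deg2rad(a)
pts=[]
for i,j in((1,1),(1,-1),(-1,-1),(-1,1)):
    pts.append([x/1e3+ .06*(i*np.cos(t)-j*np.sin(t)),y/1e3+.06*(i*np.sin(t)+j*np.cos(t)),.06])
uv=proj(d,pts);print(uv)
im=cv2.resize(d["image"][150:280,230:460],None,fx=3,fy=3,interpolation=cv2.INTER_CUBIC)
for u in uv: cv2.circle(im,tuple(int(v) for v in (u-[230,150])*3+1),3,(0,0,255),1)
for r in slats(c):
    u=proj(d,[[r[0]/1e3,r[1]/1e3,.016]])[0]; cv2.circle(im,tuple(int(v) for v in (u-[230,150])*3+1),3,(0,0,255),1)
cv2.imwrite("pics/s1.png",im)
E
```

```text
[ 463.6 -128.7  119.7   25.5  -14.4]
[469.7 -36.6 119.7  25.5  -9.2]
[ 502.2 -120.5  276.   248.8   89.9]
[ 590.7 -206.6  120.4   25.4    8.1]
[ 6.023e+02 -1.237e+02  1.190e+02  2.560e+01 -6.000e-01]
[609.3 -28.4 119.2  25.4   2.2]
deck [603.4 221.1 119.2 118.4 -88.6]
[[383.59778717 246.20150913]
 [380.55000326 214.67880313]
 [419.66323896 215.50129481]
 [425.52021677 247.15500417]]
```

View pics/s1.png

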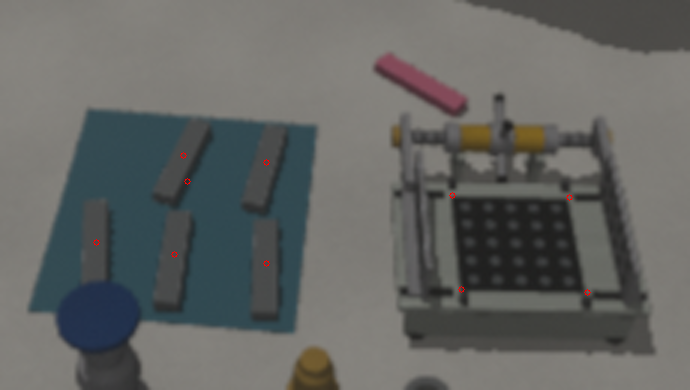

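```bash
python3 - <<'E'
from h import *
c=read_camera("top")
im=c["image"].max(2)
big=cv2.resize(c["image"],None,fx=4,fy=4,interpolation=cv2.INTER_CUBIC).max(2)
P=[]
for u,v in((150,67),(349,64),(150,315),(351,311)):
    U,V=u+620,v+480
    b=big[V-14:V+15,U-14:U+15].astype(float); w=np.clip(75-b,0,None)
    yy,xx=np.mgrid[V-14:V+15,U-14:U+15]
    uv=[((xx*w).sum()/w.sum()+.5)/4-.5,((yy*w).sum()/w.sum()+.5)/4-.5]
    P.append(onz(c,uv,.068)[0]*1e3);print(P[-1].round(1))
P=np.array(P);print(P.mean(0), np.rad2deg(np.arctan2(*(P[0]-P[2])[[1,0]])),np.rad2deg(np.arctan2(*(P[1]-P[3])[[1,0]])),np.rad2deg(np.arctan2(*(P[0]-P[1])[[1,0]]))-90,np.rad2deg(np.arctan2(*(P[2]-P[3])[[1,0]]))-90)
# square edges fit
m=((big<50)*255).astype(np.uint8)[4*138:4*197,4*188:4*249]
m=cv2.morphologyEx(m,cv2.MORPH_CLOSE,np.ones((25,25)));m=cv2.morphologyEx(m,cv2.MORPH_OPEN,np.ones((41,41)))
ys,xs=np.where(m>0)
uv=np.c_[(xs+4*188+.5)/4-.5,(ys+4*138+.5)/4-.5]
Q=onz(c,uv,.06)*1e3;print("centroid",Q.mean(0))
s=read_state();Rm=R.from_rotvec(s["ee_rot"]).as_matrix();print(Rm.round(3))
E
```

```text
[673.6 279.5  68. ]
[676.3 164.5  68. ]
[529.2 276.8  68. ]
[531.2 160.4  68. ]
[602.56562158 220.30220968  68.        ] 1.0676647825452028 1.6036315153075957 1.3615352398485783 0.9563063300904133
centroid [603.14829243 221.21188258  60.        ]
[[-0.957  0.291 -0.   ]
 [ 0.291  0.957 -0.   ]
 [-0.    -0.    -1.   ]]
```

```bash
cat >> h.py <<'E'
def plan(x,y,z,jaw):
    """mm, deg world yaw of tool y -> rows' turn+shift in tool axes"""
    s=read_state();R0=R.from_rotvec(s["ee_rot"]).as_matrix()
    cur=np.rad2deg(np.arctan2(R0[1,1],R0[0,1]))
    jaw=cur+((jaw-cur+90)%180-90)
    t=np.deg2rad(jaw);ty=np.array([np.cos(t),np.sin(t),0]);tz=np.array([0,0,-1.]);tx=np.cross(ty,tz)
    R1=np.c_[tx,ty,tz]
    w=np.rad2deg(R.from_matrix(R0.T@R1).as_rotvec()); d=R0.T@(np.array([x,y,z])-s["tool_pos"]*1e3)
    print("turn",w.round(1),"shift",d.round(1),"| now",(s["tool_pos"]*1e3).round(1),"jaw",round(cur,1),"q7",s["q"][6].round(2),"t",s["t"],"F",s["contact_force"].round(1),"w",round(s["width"]*85.4,1))
    return w,d
E
python3 -c "
from h import *
plan(609,-28,200,92.2);plan(609,-28,60,92.2)"
```

```text
turn [ -0.   -0.  -19.1] shift [-590.8 -474.7    2.3] | now [181.6 597.9 202.1] jaw 73.1 q7 -0.05 t 0.3 F [0.2 0.2 0.2] w 85.3
turn [ -0.   -0.  -19.1] shift [-590.8 -474.7  142.3] | now [181.6 597.9 202.1] jaw 73.1 q7 -0.05 t 0.3 F [0.2 0.2 0.2] w 85.3
```

drive_tool(series=[0, 0, -19, -591, -475, 2, 45, 0, 0, -19, -591, -475, 2, 45, 0, 0, -19, -591, -475, 2, 45, 0, 0, -19, -591, -475, 2, 45, 0, 0, -19, -591, -475, 2, 45, 0, 0, -19, -591, -475, 2, 45, 0, 0, -19, -591, -475, 2, 45, 0, 0, -19, -591, -475, 2, 45, 0, 0, -19, -591, -475, 2, 45, 0, 0, -19, -591, -475, 2, 45, 0, 0, -19, -591, -475, 2, 45, 0, 0, -19, -591, -475, 2, 45, 0, 0, -19, -591, -475, 2, 45, 0, 0, -19, -591, -475, 2, 45, 0, 0, -19, -591, -475, 2, 45, 0, 0, -19, -591, -475, 2, 45], force=60)

```text
t: 1.9
tool_pos: [0.6107, -0.0341, 0.2001]
ee_rot: [-0.049, 3.141, -0.004]
contact_force: [-1.0, 1.0, -1.3]
width: 0.526
```

```bash
python3 -c "
from h import *
plan(609,-28,60,92.2);plan(609,-28,4,92.2)
c=read_camera('top');cv2.imwrite('pics/a1.png',c['image'])"
```

```text
turn [-0.1  0.  -0.4] shift [  1.5   6.5 140.1] | now [610.7 -34.1 200.1] jaw 91.8 q7 1.73 t 1.9 F [-1.   1.  -1.3] w 44.9
turn [-0.1  0.  -0.4] shift [  1.5   6.6 196.1] | now [610.7 -34.1 200.1] jaw 91.8 q7 1.73 t 1.9 F [-1.   1.  -1.3] w 44.9
```

View pics/a1.png

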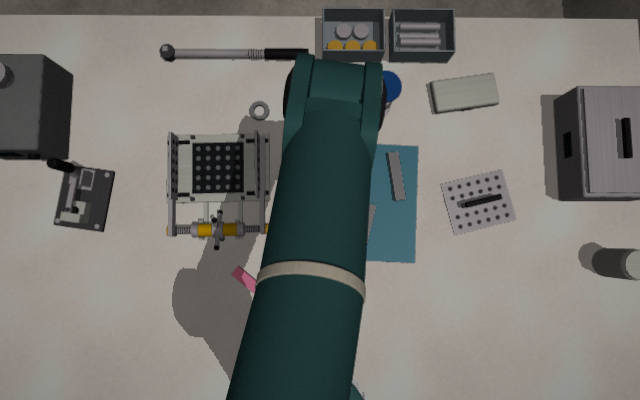

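drive_tool(series=[0, 0, -0.4, 1.5, 6.5, 60, 45, 0, 0, -0.4, 1.5, 6.5, 120, 45, 0, 0, -0.4, 1.5, 6.5, 150, 45, 0, 0, -0.4, 1.5, 6.5, 150, 45, 0, 0, -0.4, 1.5, 6.5, 150, 45, 0, 0, -0.4, 1.5, 6.5, 150, 45])

```text
t: 2.55
tool_pos: [0.609, -0.0216, 0.0533]
ee_rot: [-0.069, 3.137, 0.0]
contact_force: [0.9, 0.1, 1.7]
width: 0.525
```

```bash
python3 -c "
from h import *
plan(609,-28,4,92.2)
c=read_camera('scene');crop(c,'a2.png',230,430,140,290,4)"
```

```text
turn [0.  0.2 0.3] shift [ 0.4 -6.4 49.3] | now [609.  -21.6  53.3] jaw 92.5 q7 1.77 t 2.55 F [0.9 0.1 1.7] w 44.8
```

View pics/a2.png

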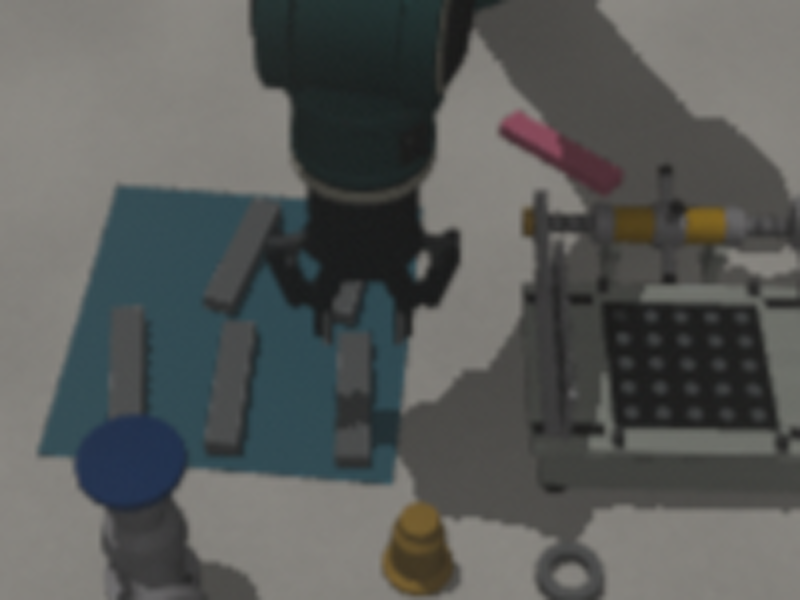

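drive_tool(series=[0, 0, 0.3, 0.4, -6.4, 0, 45, 0, 0, 0.3, 0.4, -6.4, 25, 45, 0, 0, 0.3, 0.4, -6.4, 49, 45, 0, 0, 0.3, 0.4, -6.4, 49, 45, 0, 0, 0.3, 0.4, -6.4, 49, 45, 0, 0, 0.3, 0.4, -6.4, 49, 20, 0, 0, 0.3, 0.4, -6.4, 49, 15, 0, 0, 0.3, 0.4, -6.4, 49, 15, 0, 0, 0.3, 0.4, -6.4, 49, 15, 0, 0, 0.3, 0.4, -6.4, 49, 15, 0, 0, 0.3, 0.4, -6.4, 49, 15])

```text
t: 3.7
tool_pos: [0.6072, -0.0282, 0.0013]
ee_rot: [0.061, -3.141, 0.0]
contact_force: [-1.3, 0.4, -0.3]
width: 0.175
```

```bash
python3 -c "
from h import *
plan(609,-28,150,92.2)
plan(604,140,150,2);
c=read_camera('scene');crop(c,'a3.png',230,430,140,290,4)"
```

```text
turn [-0. -0.  0.] shift [-1.800e+00  1.000e-01 -1.487e+02] | now [607.2 -28.2   1.3] jaw 92.2 q7 1.8 t 3.7 F [-1.3  0.4 -0.3] w 15.0
turn [ -0.   -0.  -89.8] shift [  -3.3  168.2 -148.7] | now [607.2 -28.2   1.3] jaw 92.2 q7 1.8 t 3.7 F [-1.3  0.4 -0.3] w 15.0
```

View pics/a3.png

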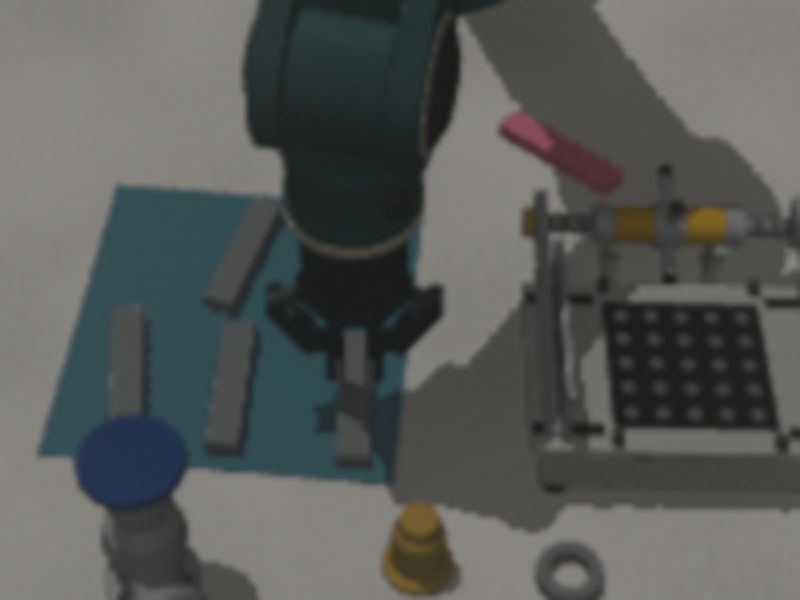

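drive_tool(series=[0, 0, 0, 0, 0, -1, 0, 0, 0, 0, 0, 0, -1, 0, 0, 0, 0, 0, 0, -1, 0, 0, 0, 0, 0, 0, -1, 0, 0, 0, 0, 0, 0, -1, 0])

```text
t: 4.25
tool_pos: [0.6072, -0.0282, 0.0023]
ee_rot: [0.061, -3.141, 0.0]
contact_force: [-0.1, 0.7, -0.2]
width: 0.0
```

```bash
python3 -c "
from h import *
plan(609,-28,150,92.2)
c=read_camera('scene');crop(c,'a4.png',280,380,180,255,8)"
```

```text
turn [-0. -0.  0.] shift [-1.800e+00  1.000e-01 -1.477e+02] | now [607.2 -28.2   2.3] jaw 92.2 q7 1.8 t 4.25 F [-0.1  0.7 -0.2] w 0.0
```

View pics/a4.png

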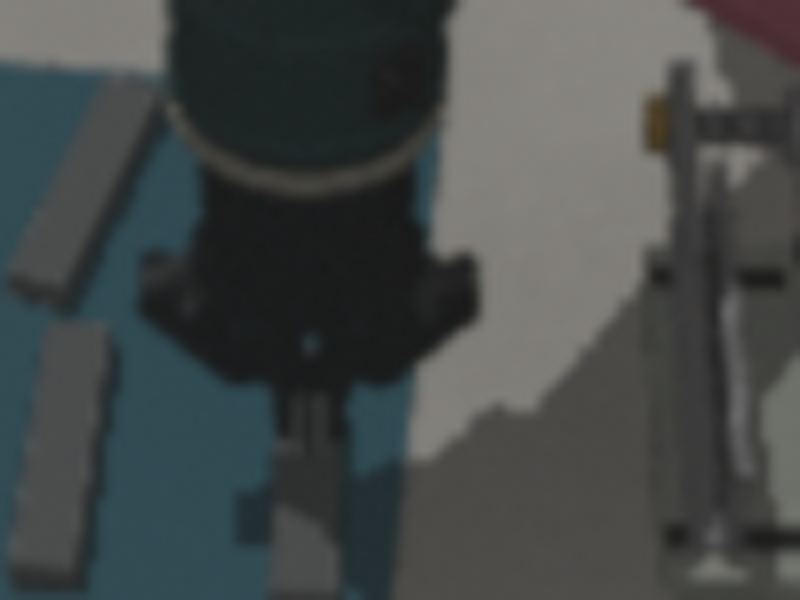

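```bash
python3 -c "
from h import *
c=read_camera('scene');crop(c,'a5.png',270,400,170,280,6)
print(proj(c,[[.607,-.028,.002],[.607,-.028,.016],[.669,-.026,.016],[.549,-.031,.016]]))
print(onz(c,[319.3,234],.016),onz(c,[319.3,234],.0))"
```

```text
[[318.73869163 239.66238224]
 [318.71441996 236.88996438]
 [318.18601257 253.4855169 ]
 [318.8213903  222.35807525]]
[[ 0.59566603 -0.02683809  0.016     ]] [[ 0.58313422 -0.02761597  0.        ]]
```

View pics/a5.png

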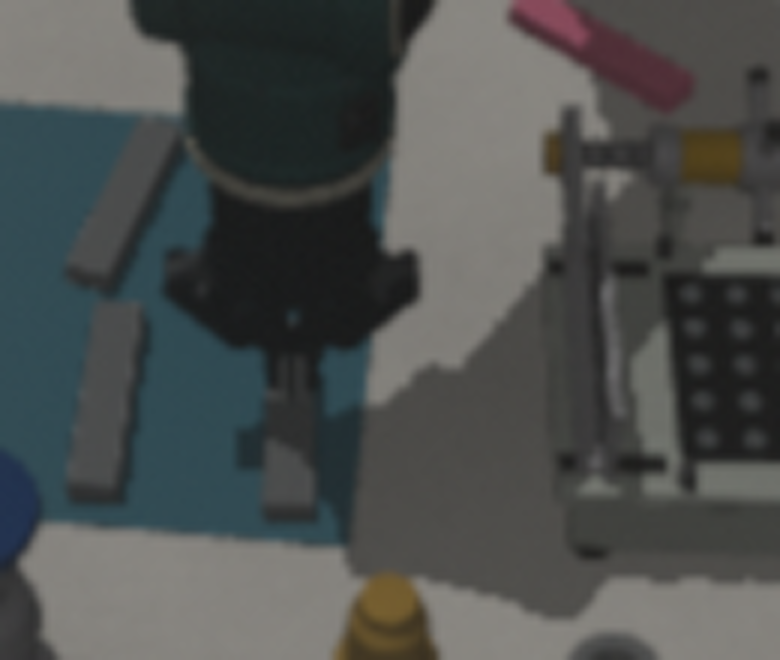

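```bash
python3 -c "
from h import *
c=read_camera('scene')
for z in(.0533,.058,.063,.068): print(z,proj(c,[[.609,-.0216-.025,z],[.609,-.0216+.025,z]]).round(1))"
```

```text
0.0533 [[312.4 229.5]
 [329.1 230.2]]
0.058 [[312.4 228.6]
 [329.1 229.2]]
0.063 [[312.4 227.5]
 [329.1 228.2]]
0.068 [[312.3 226.4]
 [329.1 227.1]]
```

drive_tool(series=[0, 0, 0, 0, 0, -30, 0, 0, 0, 0, 0, 0, -60, 0, 0, 0, 0, 0, 0, -60, 0, 0, 0, 0, 0, 0, -60, 0, 0, 0, 0, 0, 0, -60, 0])

```text
t: 4.9
tool_pos: [0.6067, -0.0281, 0.0616]
ee_rot: [0.061, -3.14, 0.0]
contact_force: [0.0, 0.0, -0.8]
width: 0.004
```

```bash
python3 -c "
from h import *
c=read_camera('scene');crop(c,'a6.png',270,400,170,280,6)
p=read_state()['tool_pos'];print(p,(proj(c,[p])-[270,170])*6)"
```

```text
[ 0.60669059 -0.02814673  0.06145303] [[291.53792448 344.85100048]]
```

View pics/a6.png

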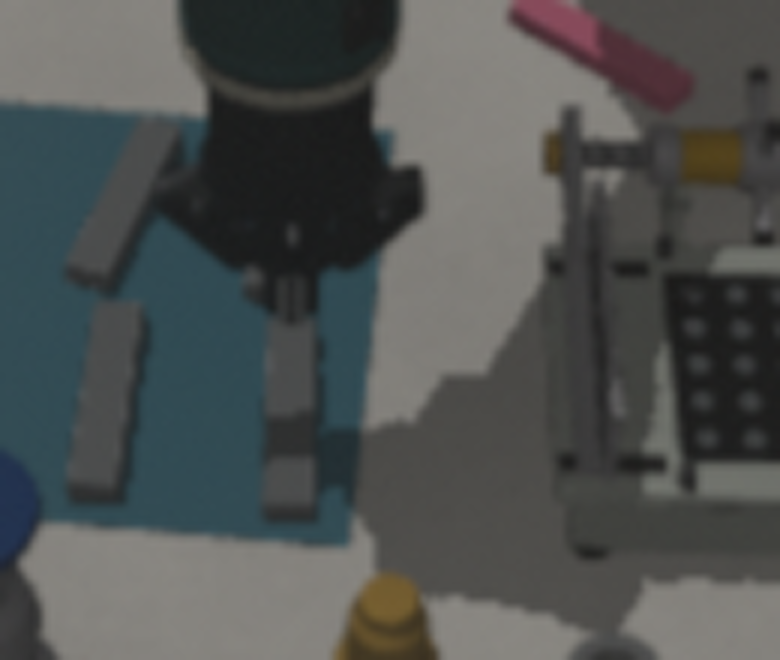

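```bash
python3 -c "
from h import *
c=read_camera('scene')
im=cv2.imread('pics/scene0.png')
s0=np.array([.1815,.5977,.2016]);ty=np.array([.291,.957,0])
for z in (0,.013,.033): print(proj(c,[s0+[0,0,z]-ty*.045,s0+[0,0,z]+ty*.045]).round(1))
cv2.imwrite('pics/a7.png',cv2.resize(im[40:120,470:590],None,fx=6,fy=6,interpolation=cv2.INTER_CUBIC))"
```

```text
[[495.9 109. ]
 [523.9 114.2]]
[[497.2 105.8]
 [525.4 110.9]]
[[499.1 100.6]
 [527.7 105.8]]
```

View pics/a7.png

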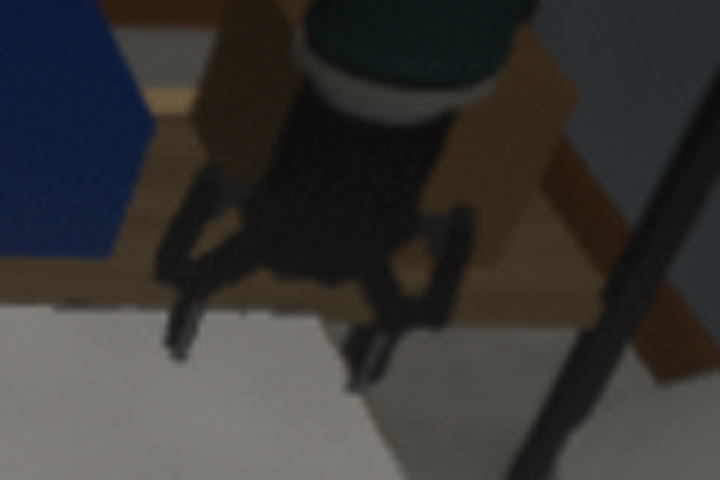

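drive_tool(series=[0, 0, 0, 0, 0, 0, 45, 0, 0, 0, 0, 0, 15, 45, 0, 0, 0, 0, 0, 30, 45, 0, 0, 0, 0, 0, 45, 45, 0, 0, 0, 0, 0, 55, 45, 0, 0, 0, 0, 0, 62, 45, 0, 0, 0, 0, 0, 66, 45, 0, 0, 0, 0, 0, 70, 45, 0, 0, 0, 0, 0, 70, 45])

```text
t: 5.9
tool_pos: [0.6071, -0.0282, -0.0079]
ee_rot: [0.061, -3.141, 0.0]
contact_force: [0.2, -0.4, -0.6]
width: 0.527
```

drive_tool(series=[0, 0, 0, 0, 0, 2, 45, 0, 0, 0, 0, 0, 4, 45, 0, 0, 0, 0, 0, 4, 45])

```text
t: 6.2
tool_pos: [0.6072, -0.0281, -0.0117]
ee_rot: [-0.061, 3.141, -0.0]
contact_force: [-0.3, 0.2, -0.3]
width: 0.525
```

drive_tool(series=[0, 0, 0, 0, 0, 2, 45, 0, 0, 0, 0, 0, 4, 45, 0, 0, 0, 0, 0, 4, 36, 0, 0, 0, 0, 0, 4, 32, 0, 0, 0, 0, 0, 4, 28, 0, 0, 0, 0, 0, 4, 20, 0, 0, 0, 0, 0, 4, 10, 0, 0, 0, 0, 0, 4, 10, 0, 0, 0, 0, 0, 4, 10])

```text
t: 7.1
tool_pos: [0.6073, -0.0283, -0.0153]
ee_rot: [-0.06, 3.141, -0.0]
contact_force: [-2.9, -1.0, 6.3]
width: 0.273
```

```bash
python3 -c "
from h import *
plan(609,-28,150,92.2)
c=read_camera('scene');crop(c,'a8.png',270,400,170,280,6)"
```

```text
turn [-0.  0.  0.] shift [  -1.8    0.3 -165.3] | now [607.3 -28.3 -15.3] jaw 92.2 q7 1.81 t 7.1 F [-2.9 -1.   6.3] w 23.4
```

View pics/a8.png

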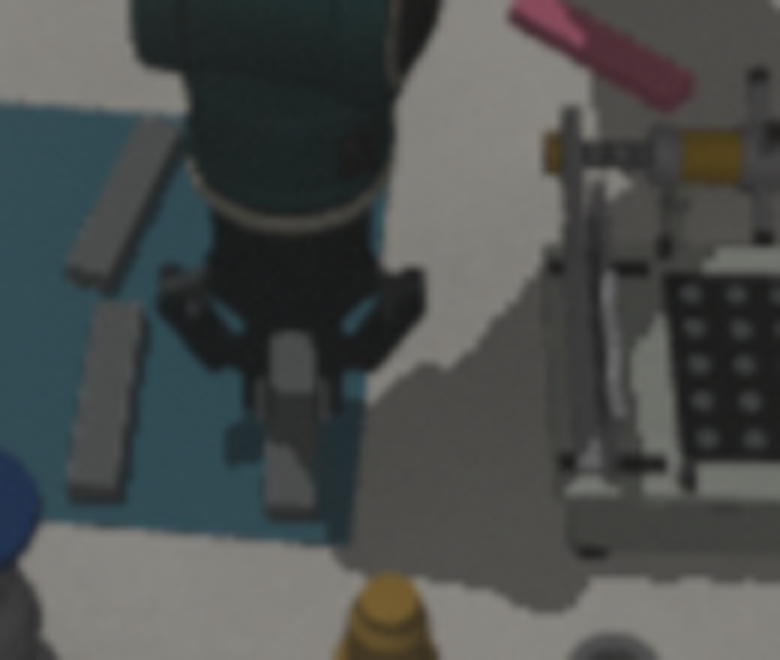

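```bash
cat >> h.py <<'E'
def plan(x,y,z,jaw,quiet=False):
    s=read_state();R0=R.from_rotvec(s["ee_rot"]).as_matrix();p=s["tool_pos"]*1e3
    cur=np.rad2deg(np.arctan2(R0[1,1],R0[0,1]))
    az=lambda x,y:np.arctan2(y,x)
    best=None
    for k in(-2,-1,0,1,2):
        dj=(jaw-cur+90)%180-90+180*k
        q7=s["q"][6]+np.deg2rad(dj)-(az(x,y)-az(p[0],p[1]))
        if abs(q7)<2.45 and (best is None or abs(dj)<abs(best[0])): best=(dj,q7)
    dj,q7=best
    t=np.deg2rad(cur+dj);ty=np.array([np.cos(t),np.sin(t),0]);tz=np.array([0,0,-1.]);tx=np.cross(ty,tz)
    w=np.rad2deg(R.from_matrix(R0.T@np.c_[tx,ty,tz]).as_rotvec()); d=R0.T@(np.array([x,y,z])-p)
    print("turn",w.round(1),"shift",d.round(1),"q7->",q7.round(2),"| now",p.round(1),"jaw",round(cur,1),"q7",s["q"][6].round(2),"t",round(s["t"],2),"F",s["contact_force"].round(1),"w",round(s["width"]*85.4,1))
D=np.array([603.2,221.2]);DY=1.3
def place(n):
    i={'a':-47,'b':47}[n[1]];t=np.deg2rad(DY);v=np.array([i,0]) if n[0] in'13' else np.array([0,i])
    c=D+np.array([v[0]*np.cos(t)-v[1]*np.sin(t),v[0]*np.sin(t)+v[1]*np.cos(t)])
    return c,(DY if n[0] in '13' else 90+DY)
E
python3 -c "
from h import *
print(place('1b'))
plan(650.2,224.3,130,1.3)
plan(650.2,224.3,48,1.3)"
```

```text
(array([650.18790264, 222.26630468]), 1.3)
turn [ 0.   0.  90.9] shift [ -52.6  250.7 -145.3] q7-> -0.16 | now [607.3 -28.3 -15.3] jaw 92.2 q7 1.81 t 7.15 F [-2.  -1.   6.8] w 23.2
turn [ 0.   0.  90.9] shift [-52.6 250.7 -63.3] q7-> -0.16 | now [607.3 -28.3 -15.3] jaw 92.2 q7 1.81 t 7.15 F [-2.  -1.   6.8] w 23.2
```

drive_tool(series=[0, 0, 0, 0, 0, -20, 10, 0, 0, 0, 0, 0, -60, 10, 0, 0, 0, 0, 0, -110, 10, 0, 0, 20, 0, 20, -145, 10, 0, 0, 90.9, -52.6, 250.7, -145, 10, 0, 0, 90.9, -52.6, 250.7, -145, 10, 0, 0, 90.9, -52.6, 250.7, -145, 10, 0, 0, 90.9, -52.6, 250.7, -145, 10, 0, 0, 90.9, -52.6, 250.7, -145, 10, 0, 0, 90.9, -52.6, 250.7, -145, 10, 0, 0, 90.9, -52.6, 250.7, -145, 10, 0, 0, 90.9, -52.6, 250.7, -145, 10, 0, 0, 90.9, -52.6, 250.7, -145, 10, 0, 0, 90.9, -52.6, 250.7, -145, 10, 0, 0, 90.9, -52.6, 250.7, -145, 10, 0, 0, 90.9, -52.6, 250.7, -145, 10, 0, 0, 90.9, -52.6, 250.7, -145, 10, 0, 0, 90.9, -52.6, 250.7, -145, 10, 0, 0, 90.9, -52.6, 250.7, -145, 10, 0, 0, 90.9, -52.6, 250.7, -145, 10])

```text
t: 9.15
tool_pos: [0.6501, 0.2243, 0.1293]
ee_rot: [-2.196, -2.247, -0.0]
contact_force: [0.3, -0.6, -1.0]
width: 0.277
```

```bash
python3 -c "
from h import *
plan(650.2,224.3,60,1.3)
c=read_camera('scene');crop(c,'b1.png',320,470,130,280,4)"
```

```text
turn [ 0. -0.  0.] shift [-0.   0.1 69.3] q7-> -0.04 | now [650.1 224.3 129.3] jaw 1.3 q7 -0.03 t 9.15 F [ 0.3 -0.6 -1. ] w 23.6
```

View pics/b1.png

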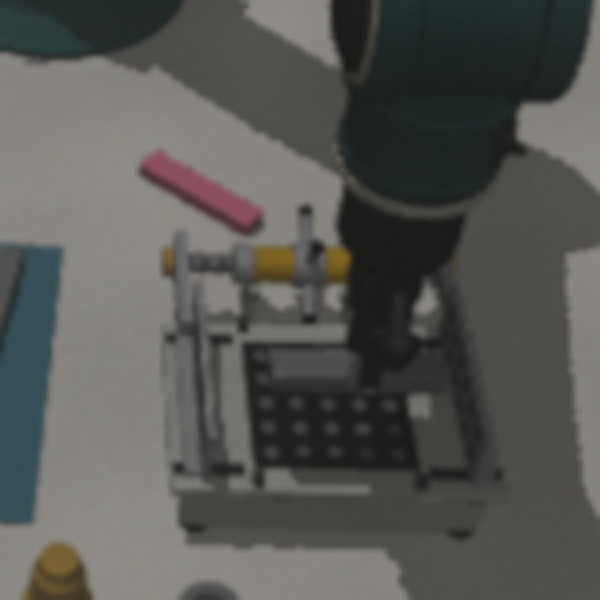

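drive_tool(series=[0, 0, 0, 0, 0, 30, 10, 0, 0, 0, 0, 0, 60, 10, 0, 0, 0, 0, 0, 76, 10, 0, 0, 0, 0, 0, 81, 10, 0, 0, 0, 0, 0, 83.5, 10, 0, 0, 0, 0, 0, 83.5, 10])

```text
t: 9.8
tool_pos: [0.6507, 0.2244, 0.0467]
ee_rot: [2.195, 2.246, 0.001]
contact_force: [-0.4, 0.3, -0.4]
width: 0.275
```

```bash
python3 -c "
from h import *
plan(650.2,224.3,60,1.3)
c=read_camera('scene');crop(c,'b2.png',330,450,170,270,5)"
```

```text
turn [ 0.1 -0.   0. ] shift [ -0.1  -0.5 -13.3] q7-> 0.0 | now [650.7 224.4  46.7] jaw 1.3 q7 0.0 t 9.8 F [-0.4  0.3 -0.4] w 23.4
```

View pics/b2.png

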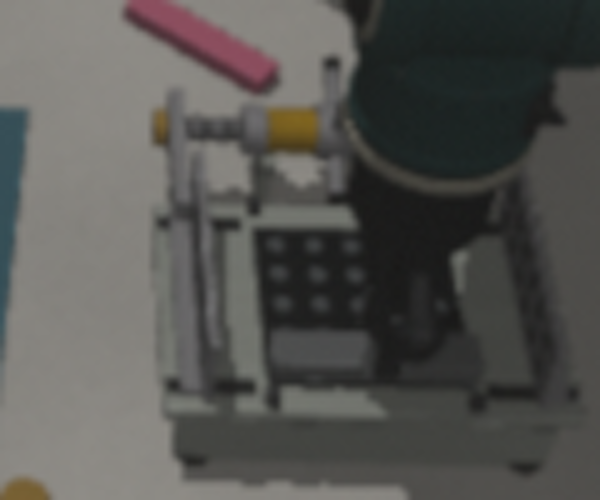

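drive_tool(series=[0, 0, 0, 0, 0, 1, 10, 0, 0, 0, 0, 0, 1.6, 10, 0, 0, 0, 0, 0, 1.6, 10])

```text
t: 10.15
tool_pos: [0.6502, 0.2244, 0.0445]
ee_rot: [2.196, 2.247, 0.0]
contact_force: [-0.5, -0.8, -1.1]
width: 0.275
```

```bash
python3 -c "
from h import *
plan(650.2,224.3,60,1.3)"
```

```text
turn [ 0. -0.  0.] shift [ -0.1  -0.  -15.5] q7-> 0.01 | now [650.2 224.4  44.5] jaw 1.3 q7 0.01 t 10.15 F [-0.5 -0.8 -1.1] w 23.5
```

drive_tool(series=[0, 0, 0, 0, 0, 1, 10, 0, 0, 0, 0, 0, 2, 10, 0, 0, 0, 0, 0, 2, 10])

```text
t: 10.45
tool_pos: [0.6502, 0.2244, 0.0428]
ee_rot: [-2.196, -2.247, -0.0]
contact_force: [-4.1, 0.3, 9.0]
width: 0.274
```

drive_tool(series=[0, 0, 0, 0, 0, -0.5, 30, 0, 0, 0, 0, 0, -0.5, 36, 0, 0, 0, 0, 0, -0.5, 36, 0, 0, 0, 0, 0, -0.5, 36, 0, 0, 0, 0, 0, -15, 36, 0, 0, 0, 0, 0, -45, 36, 0, 0, 0, 0, 0, -90, 36, 0, 0, 0, 0, 0, -110, 36])

```text
t: 11.25
tool_pos: [0.6515, 0.2242, 0.1572]
ee_rot: [2.195, 2.245, 0.006]
contact_force: [-0.7, -0.7, -0.8]
width: 0.42
```

```bash
python3 -c "
from h import *
plan(469.7,-36.6,130,80.8)"
```

```text
turn [  0.3   0.1 -79.5] shift [-256.7 -187.8   26.1] q7-> 1.75 | now [651.5 224.2 157.2] jaw 1.3 q7 -0.05 t 11.25 F [-0.7 -0.7 -0.8] w 35.9
```

drive_tool(series=[0, 0, -79.5, -256, -188, 0, 45, 0, 0, -79.5, -256, -188, 0, 45, 0, 0, -79.5, -256, -188, 0, 45, 0, 0, -79.5, -256, -188, 0, 45, 0, 0, -79.5, -256, -188, 20, 45, 0, 0, -79.5, -256, -188, 20, 45, 0, 0, -79.5, -256, -188, 50, 45, 0, 0, -79.5, -256, -188, 80, 45, 0, 0, -79.5, -256, -188, 100, 45, 0, 0, -79.5, -256, -188, 110, 45, 0, 0, -79.5, -256, -188, 110, 45, 0, 0, -79.5, -256, -188, 110, 45, 0, 0, -79.5, -256, -188, 110, 45])

```text
t: 12.55
tool_pos: [0.4687, -0.0359, 0.0432]
ee_rot: [0.253, 3.13, 0.0]
contact_force: [-0.3, -0.4, 0.7]
width: 0.526
```

```bash
python3 -c "
from h import *
plan(469.7,-36.6,-15,80.8)
c=read_camera('top');cv2.imwrite('pics/c1.png',c['image'])
c=read_camera('scene');cv2.imwrite('pics/c2.png',c['image'])"
```

```text
turn [ 0.   0.1 -0.1] shift [-1.1 -0.6 58.2] q7-> 1.66 | now [468.7 -35.9  43.2] jaw 80.7 q7 1.66 t 12.55 F [-0.3 -0.4  0.7] w 44.9
```

View pics/c1.png

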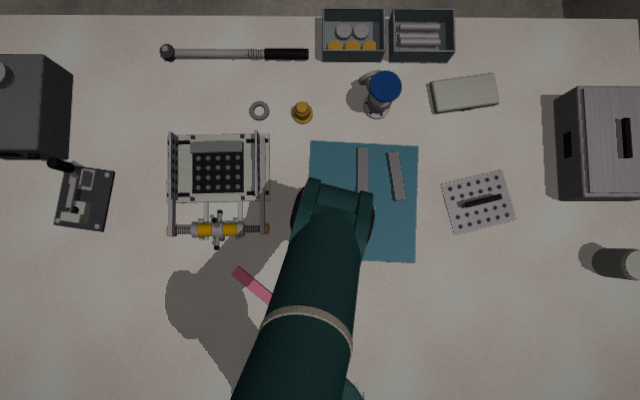

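View pics/c2.png

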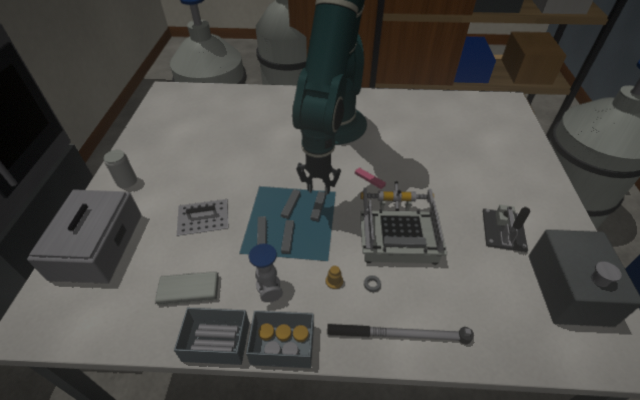

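```bash
python3 -c "
from h import *
c=read_camera('top');crop(c,'c3.png',160,280,125,215,6)
print(c['image'][135:160:2,218].tolist())
print(c['image'][145,180:256:3].tolist())"
```

```text
[[117, 124, 125], [117, 125, 126], [116, 123, 123], [77, 79, 80], [81, 82, 83], [82, 81, 84], [81, 80, 81], [82, 84, 85], [67, 68, 68], [25, 22, 20], [42, 40, 39], [71, 70, 69], [63, 63, 63]]
[[104, 110, 111], [114, 122, 122], [114, 122, 122], [115, 122, 123], [81, 81, 81], [80, 80, 81], [80, 80, 82], [80, 81, 82], [82, 83, 84], [80, 80, 82], [80, 81, 82], [81, 80, 82], [82, 82, 83], [81, 80, 82], [82, 81, 83], [83, 82, 84], [84, 82, 84], [84, 83, 85], [81, 81, 83], [82, 82, 84], [85, 84, 86], [60, 62, 62], [120, 128, 129], [120, 129, 129], [72, 77, 76], [111, 109, 113]]
```

View pics/c3.png

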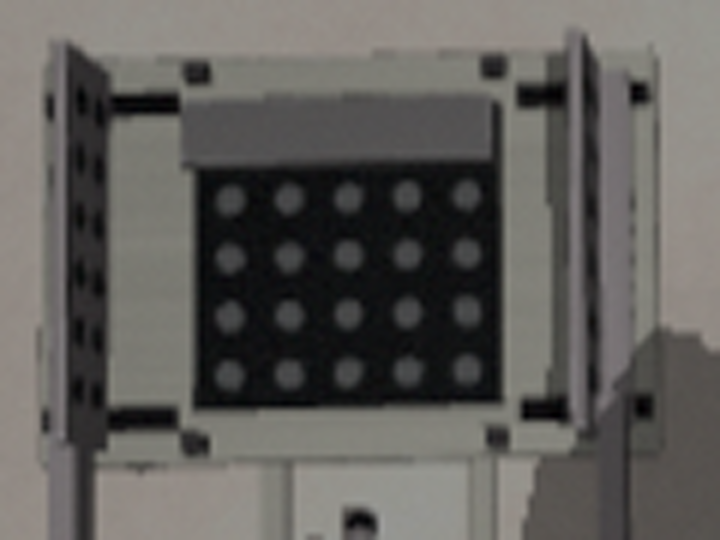

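```bash
cat >> h.py <<'E'
def graymeas(c,roi,z,lo=66,hi=102):
    x0,x1,y0,y1=[4*v for v in roi]
    g=cv2.resize(c["image"],None,fx=4,fy=4,interpolation=cv2.INTER_CUBIC)[...,1]
    m=np.zeros_like(g);s=g[y0:y1,x0:x1];m[y0:y1,x0:x1]=((s>lo)&(s<hi))*255
    m=cv2.morphologyEx(m,cv2.MORPH_OPEN,np.ones((31,31)))
    q=max(cv2.findContours(m,cv2.RETR_EXTERNAL,cv2.CHAIN_APPROX_NONE)[0],key=cv2.contourArea)
    return np.round(rect_world(c,(q.reshape(-1,2)+.5)/4-.5,z),1)
E
python3 -c "
from h import *
c=read_camera('top');print(graymeas(c,(185,246,136,156),.076),place('1b'))"
```

```text
[650.5 223.4 118.5  25.9 -88.7] (array([650.18790264, 222.26630468]), 1.3)
```

drive_tool(series=[0, 0, 0, -1, -0.6, 30, 45, 0, 0, 0, -1, -0.6, 50, 45, 0, 0, 0, -1, -0.6, 59, 45, 0, 0, 0, -1, -0.6, 59, 45, 0, 0, 0, -1, -0.6, 59, 32, 0, 0, 0, -1, -0.6, 59, 28, 0, 0, 0, -1, -0.6, 59, 20, 0, 0, 0, -1, -0.6, 59, 10, 0, 0, 0, -1, -0.6, 59, 10])

```text
t: 13.65
tool_pos: [0.4695, -0.0366, -0.0156]
ee_rot: [0.252, 3.13, 0.001]
contact_force: [-3.7, -0.6, 14.6]
width: 0.277
```

```bash
python3 -c "
from h import *
c,j=place('1a');print(c)
plan(c[0],c[1],130,j)"
```

```text
[556.21209736 220.13369532]
turn [ 0.1  0.1 79.5] shift [ -44.7  267.4 -145.4] q7-> -0.11 | now [469.5 -36.6 -15.6] jaw 80.8 q7 1.73 t 13.65 F [-3.7 -0.6 14.6] w 23.7
```

drive_tool(series=[0, 0, 0, 0, 0, -20, 10, 0, 0, 0, 0, 0, -60, 10, 0, 0, 0, 0, 0, -110, 10, 0, 0, 15, 0, 20, -145, 10, 0, 0, 79.5, -45, 267, -145, 10, 0, 0, 79.5, -45, 267, -145, 10, 0, 0, 79.5, -45, 267, -145, 10, 0, 0, 79.5, -45, 267, -145, 10, 0, 0, 79.5, -45, 267, -145, 10, 0, 0, 79.5, -45, 267, -145, 10, 0, 0, 79.5, -45, 267, -145, 10, 0, 0, 79.5, -45, 267, -145, 10, 0, 0, 79.5, -45, 267, -145, 10, 0, 0, 79.5, -45, 267, -145, 10, 0, 0, 79.5, -45, 267, -145, 10, 0, 0, 79.5, -45, 267, -120, 10, 0, 0, 79.5, -45, 267, -90, 10, 0, 0, 79.5, -45, 267, -75, 10, 0, 0, 79.5, -45, 267, -68, 10, 0, 0, 79.5, -45, 267, -68, 10])

```text
t: 15.65
tool_pos: [0.556, 0.2195, 0.0511]
ee_rot: [-2.195, -2.247, 0.001]
contact_force: [0.7, -0.5, -0.4]
width: 0.276
```

```bash
python3 -c "
from h import *
c,j=place('1a')
plan(c[0],c[1]-.5,43.5,j)"
```

```text
turn [-0.  0.  0.] shift [0.1 0.3 7.6] q7-> -0.02 | now [556.  219.5  51.1] jaw 1.3 q7 -0.02 t 15.65 F [ 0.7 -0.5 -0.4] w 23.6
```

drive_tool(series=[0, 0, 0, 0, 0.3, 4, 10, 0, 0, 0, 0, 0.3, 6.5, 10, 0, 0, 0, 0, 0.3, 8, 10, 0, 0, 0, 0, 0.3, 8, 10, 0, 0, 0, 0, 0.3, 8, 30, 0, 0, 0, 0, 0.3, 7.5, 36, 0, 0, 0, 0, 0.3, 7.5, 36, 0, 0, 0, 0, 0.3, 7.5, 36, 0, 0, 0, 0, 0.3, -10, 36, 0, 0, 0, 0, 0.3, -50, 36, 0, 0, 0, 0, 0.3, -90, 36, 0, 0, 0, 0, 0.3, -90, 36, 0, 0, 0, 0, 0.3, -90, 36])

```text
t: 16.95
tool_pos: [0.5567, 0.2201, 0.143]
ee_rot: [2.196, 2.247, 0.004]
contact_force: [0.2, -0.5, -1.1]
width: 0.423
```

```bash
python3 -c "
from h import *
plan(463.6,-128.7,130,75.6)"
```

```text
turn [  0.1   0.  -74.3] shift [-346.6 -101.1   12.4] q7-> 1.85 | now [556.7 220.1 143. ] jaw 1.3 q7 -0.09 t 16.95 F [ 0.2 -0.5 -1.1] w 36.2
```

drive_tool(series=[0, 0, -74.3, -346.6, -101, 0, 45, 0, 0, -74.3, -346.6, -101, 0, 45, 0, 0, -74.3, -346.6, -101, 0, 45, 0, 0, -74.3, -346.6, -101, 0, 45, 0, 0, -74.3, -346.6, -101, 0, 45, 0, 0, -74.3, -346.6, -101, 20, 45, 0, 0, -74.3, -346.6, -101, 50, 45, 0, 0, -74.3, -346.6, -101, 80, 45, 0, 0, -74.3, -346.6, -101, 110, 45, 0, 0, -74.3, -346.6, -101, 120, 45, 0, 0, -74.3, -346.6, -101, 120, 45, 0, 0, -74.3, -346.6, -101, 120, 45, 0, 0, -74.3, -346.6, -101, 120, 45])

```text
t: 18.25
tool_pos: [0.464, -0.1288, 0.0223]
ee_rot: [0.394, 3.115, -0.0]
contact_force: [-0.2, 0.1, -0.6]
width: 0.53
```

```bash
python3 -c "
from h import *
plan(463.6,-128.7,-14.5,75.6)
c=read_camera('top');crop(c,'d1.png',160,280,125,215,6)
print(graymeas(c,(185,246,136,156),.076),place('1b'))
print(graymeas(c,(185,250,170,205),.076),place('1a'))
c=read_camera('scene');crop(c,'d2.png',230,430,140,290,4)"
```

```text
turn [ 0.   0.1 -0. ] shift [ 0.5 -0.  36.8] q7-> 1.83 | now [ 464.  -128.8   22.3] jaw 75.6 q7 1.83 t 18.25 F [-0.2  0.1 -0.6] w 45.2
[650.5 223.4 118.5  26.  -88.7] (array([650.18790264, 222.26630468]), 1.3)
[555.  221.3 118.9  26.6 -89.9] (array([556.21209736, 220.13369532]), 1.3)
```

View pics/d1.png

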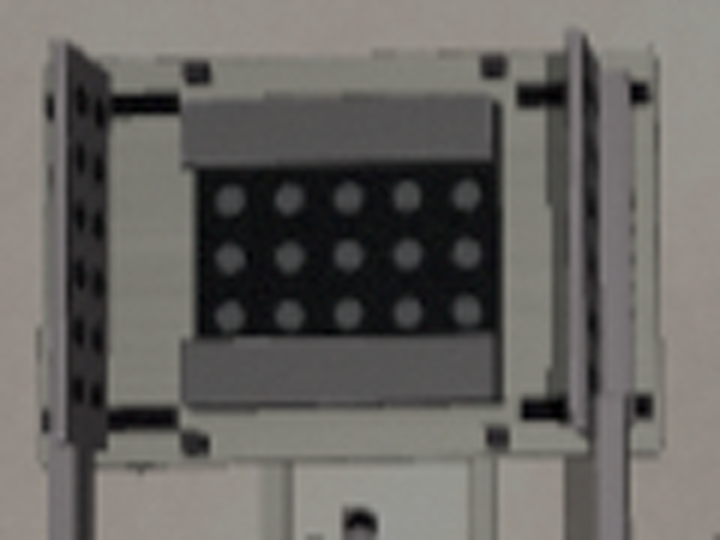

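View pics/d2.png

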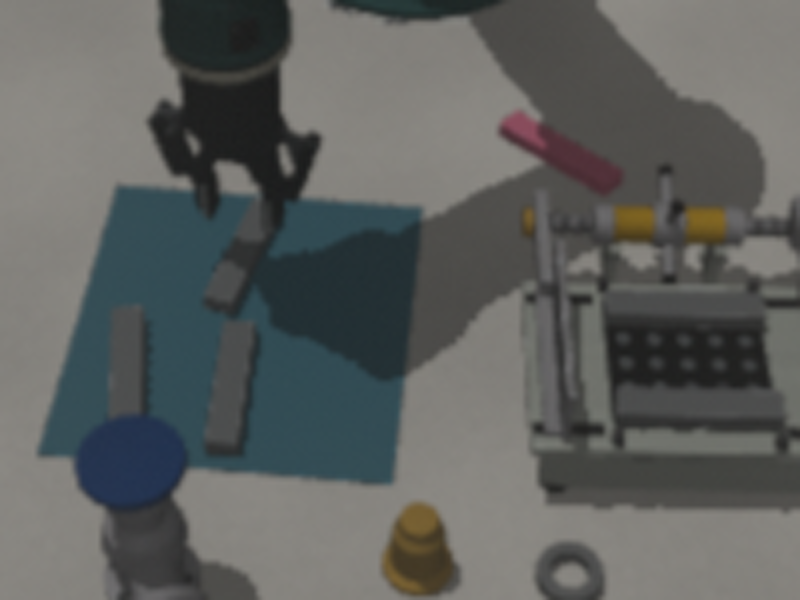

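drive_tool(series=[0, 0, 0, 0.5, 0, 20, 45, 0, 0, 0, 0.5, 0, 32, 45, 0, 0, 0, 0.5, 0, 37, 45, 0, 0, 0, 0.5, 0, 37, 45, 0, 0, 0, 0.5, 0, 37, 32, 0, 0, 0, 0.5, 0, 37, 28, 0, 0, 0, 0.5, 0, 37, 20, 0, 0, 0, 0.5, 0, 37, 10, 0, 0, 0, 0.5, 0, 37, 10])

```text
t: 19.25
tool_pos: [0.4631, -0.129, -0.015]
ee_rot: [0.394, 3.116, 0.0]
contact_force: [-3.0, -0.3, 12.1]
width: 0.274
```

```bash
python3 -c "
from h import *
for n in('2a','2b'):
  c,j=place(n);print(c)
  plan(c[0],c[1],130,j)"
```

```text
[604.26630468 174.21209736]
turn [  0.    0.1 -15.7] shift [ -61.5  328.8 -144.8] q7-> 1.6 | now [ 463.1 -129.   -15. ] jaw 75.6 q7 1.88 t 19.25 F [-3.  -0.3 12.1] w 23.4
[602.13369532 268.18790264]
turn [  0.    0.1 -15.7] shift [ -36.   419.3 -144.8] q7-> 1.46 | now [ 463.1 -129.   -15. ] jaw 75.6 q7 1.88 t 19.25 F [-3.  -0.3 12.1] w 23.4
```

drive_tool(series=[0, 0, 0, 0, 0, -20, 10, 0, 0, 0, 0, 0, -60, 10, 0, 0, 0, 0, 0, -110, 10, 0, 0, -5, 0, 20, -150, 10, 0, 0, -15.7, -36, 419, -150, 10, 0, 0, -15.7, -36, 419, -150, 10, 0, 0, -15.7, -36, 419, -150, 10, 0, 0, -15.7, -36, 419, -150, 10, 0, 0, -15.7, -36, 419, -150, 10, 0, 0, -15.7, -36, 419, -150, 10, 0, 0, -15.7, -36, 419, -150, 10, 0, 0, -15.7, -36, 419, -150, 10, 0, 0, -15.7, -36, 419, -150, 10, 0, 0, -15.7, -36, 419, -150, 10, 0, 0, -15.7, -36, 419, -150, 10, 0, 0, -15.7, -36, 419, -130, 10, 0, 0, -15.7, -36, 419, -105, 10, 0, 0, -15.7, -36, 419, -90, 10, 0, 0, -15.7, -36, 419, -85, 10, 0, 0, -15.7, -36, 419, -85, 10])

```text
t: 21.25
tool_pos: [0.6017, 0.2674, 0.0692]
ee_rot: [0.035, -3.141, 0.001]
contact_force: [1.0, -0.0, -1.2]
width: 0.274
```

```bash
python3 -c "
from h import *
plan(601.7,267.7,59,91.3)
c=read_camera('scene');crop(c,'e1.png',330,470,150,270,5)"
```

```text
turn [-0. -0. -0.] shift [ 0.   0.3 10.1] q7-> 1.31 | now [601.7 267.4  69.2] jaw 91.3 q7 1.31 t 21.25 F [ 1.  -0.  -1.2] w 23.4
```

View pics/e1.png

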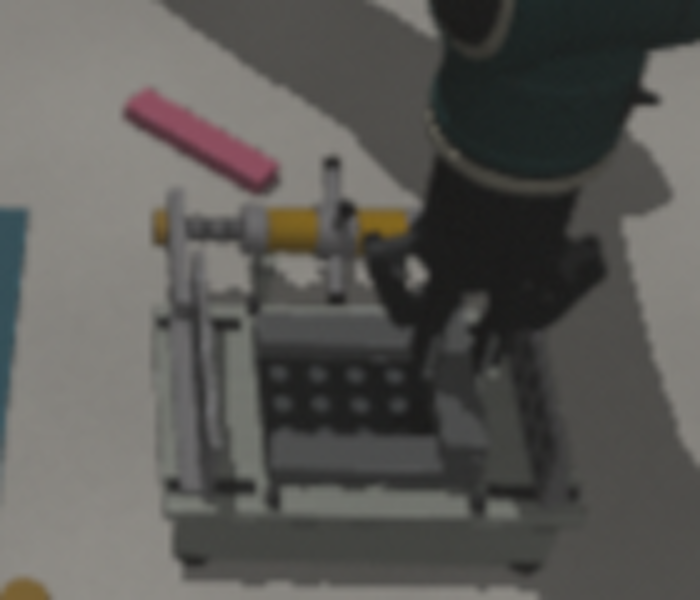

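drive_tool(series=[0, 0, 0, 0, 0.3, 5, 10, 0, 0, 0, 0, 0.3, 8, 10, 0, 0, 0, 0, 0.3, 10, 10, 0, 0, 0, 0, 0.3, 10.5, 10, 0, 0, 0, 0, 0.3, 10.5, 10])

```text
t: 21.8
tool_pos: [0.6018, 0.2684, 0.0591]
ee_rot: [-0.036, 3.141, 0.0]
contact_force: [-3.0, -0.1, 5.5]
width: 0.273
```

drive_tool(series=[0, 0, 0, 0, 0, 0, 30, 0, 0, 0, 0, 0, -0.5, 36, 0, 0, 0, 0, 0, -0.5, 36, 0, 0, 0, 0, 0, -0.5, 36, 0, 0, 0, 0, 0, -15, 36, 0, 0, 0, 0, 0, -50, 36, 0, 0, 0, 0, 0, -80, 36, 0, 0, 0, 0, 0, -80, 36, 0, 0, 0, 0, 0, -80, 36])

```text
t: 22.7
tool_pos: [0.6021, 0.2685, 0.1401]
ee_rot: [-0.036, 3.14, 0.001]
contact_force: [-0.0, 0.4, -0.3]
width: 0.426
```

```bash
python3 -c "
from h import *
plan(602.3,-123.7,120,89.4)"
```

```text
turn [0.  0.1 1.9] shift [   8.8 -392.1   19.7] q7-> 1.87 | now [602.1 268.5 140.1] jaw 91.3 q7 1.29 t 22.7 F [-0.   0.4 -0.3] w 36.4
```

drive_tool(series=[0, 0, 1.9, 8.8, -392, 0, 45, 0, 0, 1.9, 8.8, -392, 0, 45, 0, 0, 1.9, 8.8, -392, 0, 45, 0, 0, 1.9, 8.8, -392, 0, 45, 0, 0, 1.9, 8.8, -392, 0, 45, 0, 0, 1.9, 8.8, -392, 0, 45, 0, 0, 1.9, 8.8, -392, 20, 45, 0, 0, 1.9, 8.8, -392, 50, 45, 0, 0, 1.9, 8.8, -392, 80, 45, 0, 0, 1.9, 8.8, -392, 110, 45, 0, 0, 1.9, 8.8, -392, 115, 45, 0, 0, 1.9, 8.8, -392, 115, 45, 0, 0, 1.9, 8.8, -392, 115, 45])

```text
t: 24.0
tool_pos: [0.6027, -0.1237, 0.0251]
ee_rot: [0.015, 3.14, -0.0]
contact_force: [-0.3, -0.0, 0.7]
width: 0.53
```

```bash
python3 -c "
from h import *
plan(602.3,-123.7,-14,89.4)
c=read_camera('top');crop(c,'f1.png',160,280,125,215,6)
c=read_camera('scene');crop(c,'f2.png',230,450,130,280,3)
print(place('2b'))
c=read_camera('top');print(graymeas(c,(165,205,130,205),.092))"
```

```text
turn [-0.   0.1  0. ] shift [ 0.4 -0.  39.1] q7-> 1.96 | now [ 602.7 -123.7   25.1] jaw 89.4 q7 1.96 t 24.0 F [-0.3 -0.   0.7] w 45.3
(array([602.13369532, 268.18790264]), 91.3)
[602.4 269.5 117.7  23.9   1.6]
```

View pics/f1.png

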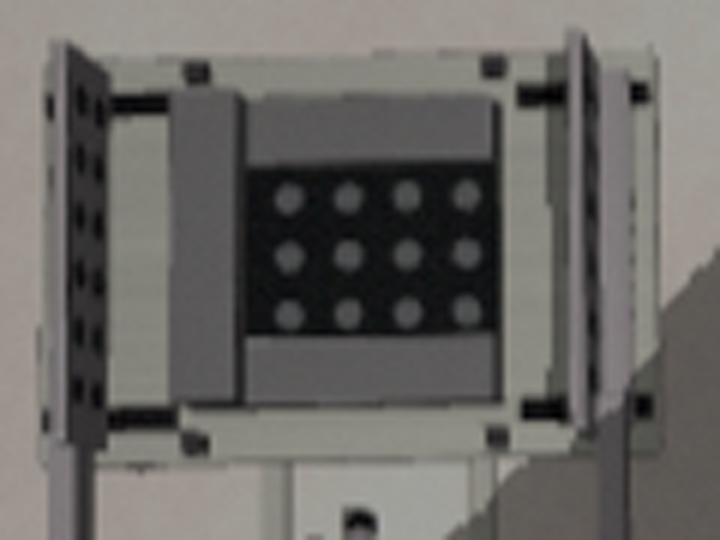

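View pics/f2.png

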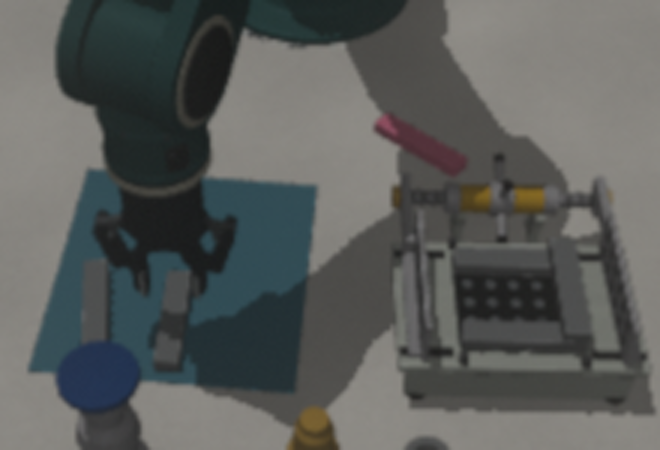

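drive_tool(series=[0, 0, 0, 0.4, 0, 20, 45, 0, 0, 0, 0.4, 0, 34, 45, 0, 0, 0, 0.4, 0, 39, 45, 0, 0, 0, 0.4, 0, 39, 45, 0, 0, 0, 0.4, 0, 39, 32, 0, 0, 0, 0.4, 0, 39, 28, 0, 0, 0, 0.4, 0, 39, 20, 0, 0, 0, 0.4, 0, 39, 10, 0, 0, 0, 0.4, 0, 39, 10])

```text
t: 25.05
tool_pos: [0.6019, -0.1239, -0.0143]
ee_rot: [0.016, 3.14, -0.0]
contact_force: [-1.9, 0.8, 8.3]
width: 0.271
```

```bash
python3 -c "
from h import *
plan(604.2,173.6,130,91.3)"
```

```text
turn [-0.   0.1 -1.9] shift [   0.7  297.5 -144.3] q7-> 1.53 | now [ 601.9 -123.9  -14.3] jaw 89.4 q7 1.98 t 25.05 F [-1.9  0.8  8.3] w 23.1
```

drive_tool(series=[0, 0, 0, 0, 0, -20, 10, 0, 0, 0, 0, 0, -60, 10, 0, 0, 0, 0, 0, -110, 10, 0, 0, 0, 0, 20, -150, 10, 0, 0, -1.9, 0.7, 297.5, -150, 10, 0, 0, -1.9, 0.7, 297.5, -150, 10, 0, 0, -1.9, 0.7, 297.5, -150, 10, 0, 0, -1.9, 0.7, 297.5, -150, 10, 0, 0, -1.9, 0.7, 297.5, -150, 10, 0, 0, -1.9, 0.7, 297.5, -150, 10, 0, 0, -1.9, 0.7, 297.5, -150, 10, 0, 0, -1.9, 0.7, 297.5, -150, 10, 0, 0, -1.9, 0.7, 297.5, -130, 10, 0, 0, -1.9, 0.7, 297.5, -105, 10, 0, 0, -1.9, 0.7, 297.5, -90, 10, 0, 0, -1.9, 0.7, 297.5, -83, 10, 0, 0, -1.9, 0.7, 297.5, -83, 10, 0, 0, -1.9, 0.7, 297.5, -83, 10])

```text
t: 26.85
tool_pos: [0.6044, 0.1735, 0.0686]
ee_rot: [-0.035, 3.14, 0.0]
contact_force: [0.2, 0.3, -0.1]
width: 0.271
```

```bash
python3 -c "
from h import *
plan(604.2,173.6,60,91.3)
c=read_camera('scene');crop(c,'g1.png',330,470,150,270,5)"
```

```text
turn [ 0.   0.1 -0. ] shift [0.2 0.1 8.6] q7-> 1.46 | now [604.4 173.5  68.6] jaw 91.3 q7 1.46 t 26.85 F [ 0.2  0.3 -0.1] w 23.1
```

View pics/g1.png

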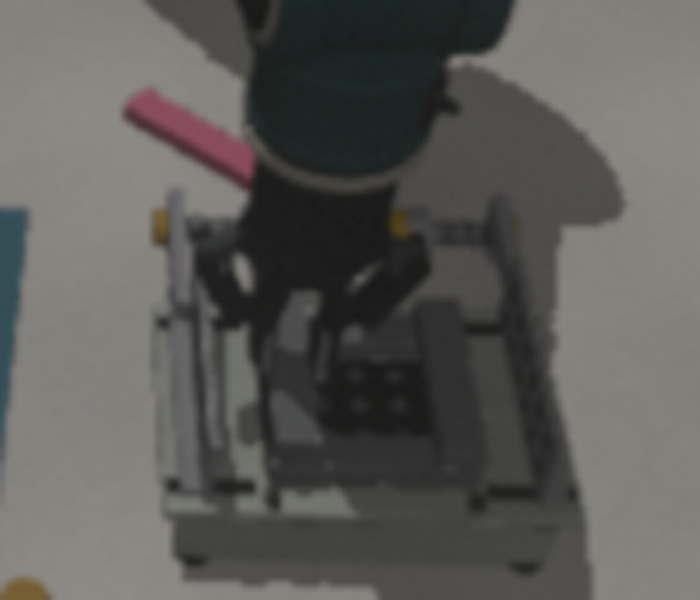

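drive_tool(series=[0, 0, 0, 0, 0, 4, 10, 0, 0, 0, 0, 0, 7, 10, 0, 0, 0, 0, 0, 8.5, 10, 0, 0, 0, 0, 0, 8.5, 10, 0, 0, 0, 0, 0, 8.5, 10])

```text
t: 27.4
tool_pos: [0.6039, 0.1738, 0.0597]
ee_rot: [-0.036, 3.141, 0.0]
contact_force: [-5.0, -1.1, 9.4]
width: 0.27
```

drive_tool(series=[0, 0, 0, 0, 0, -0.4, 30, 0, 0, 0, 0, 0, -0.5, 36, 0, 0, 0, 0, 0, -0.5, 36, 0, 0, 0, 0, 0, -0.5, 36, 0, 0, 0, 0, 0, -15, 36, 0, 0, 0, 0, 0, -50, 36, 0, 0, 0, 0, 0, -80, 36, 0, 0, 0, 0, 0, -80, 36, 0, 0, 0, 0, 0, -80, 36])

```text
t: 28.3
tool_pos: [0.6043, 0.1739, 0.1406]
ee_rot: [-0.036, 3.14, 0.001]
contact_force: [-0.1, -0.4, -1.8]
width: 0.422
```

```bash
python3 -c "
from h import *
plan(590.7,-207,120,98.1)"
```

```text
turn [ 0.   0.1 -6.8] shift [  22.3 -380.5   20.2] q7-> 2.17 | now [604.3 173.9 140.6] jaw 91.3 q7 1.43 t 28.3 F [-0.1 -0.4 -1.8] w 36.0
```

drive_tool(series=[0, 0, -6.8, 22.3, -380.5, 0, 45, 0, 0, -6.8, 22.3, -380.5, 0, 45, 0, 0, -6.8, 22.3, -380.5, 0, 45, 0, 0, -6.8, 22.3, -380.5, 0, 45, 0, 0, -6.8, 22.3, -380.5, 0, 45, 0, 0, -6.8, 22.3, -380.5, 0, 45, 0, 0, -6.8, 22.3, -380.5, 20, 45, 0, 0, -6.8, 22.3, -380.5, 50, 45, 0, 0, -6.8, 22.3, -380.5, 80, 45, 0, 0, -6.8, 22.3, -380.5, 110, 45, 0, 0, -6.8, 22.3, -380.5, 115, 45, 0, 0, -6.8, 22.3, -380.5, 115, 45, 0, 0, -6.8, 22.3, -380.5, 115, 45])

```text
t: 29.6
tool_pos: [0.5909, -0.2073, 0.0256]
ee_rot: [-0.223, 3.132, -0.001]
contact_force: [-0.0, -0.0, -0.5]
width: 0.525
```

```bash
python3 -c "
from h import *
plan(590.7,-207,-14,98.1)
c=read_camera('top');crop(c,'h1.png',160,280,125,215,6)
print(graymeas(c,(165,205,130,205),.092),place('2b'))
print(graymeas(c,(225,250,130,205),.092),place('2a'))
cv2.imwrite('pics/h2.png',c['image'])"
```

```text
turn [-0.   0.1  0. ] shift [ 0.2  0.4 39.6] q7-> 2.24 | now [ 590.9 -207.3   25.6] jaw 98.1 q7 2.24 t 29.6 F [-0.  -0.  -0.5] w 44.8
[602.4 269.2 117.6  24.4   1.6] (array([602.13369532, 268.18790264]), 91.3)
[603.7 174.9 117.6  24.8   1. ] (array([604.26630468, 174.21209736]), 91.3)
```

View pics/h1.png

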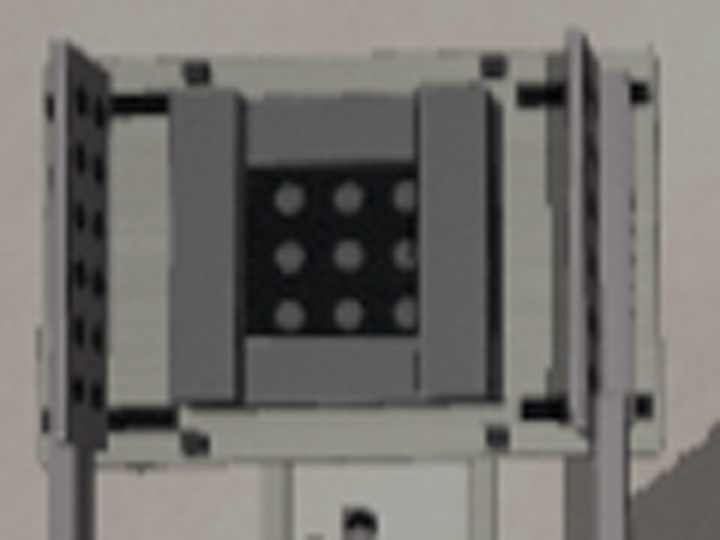

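View pics/h2.png

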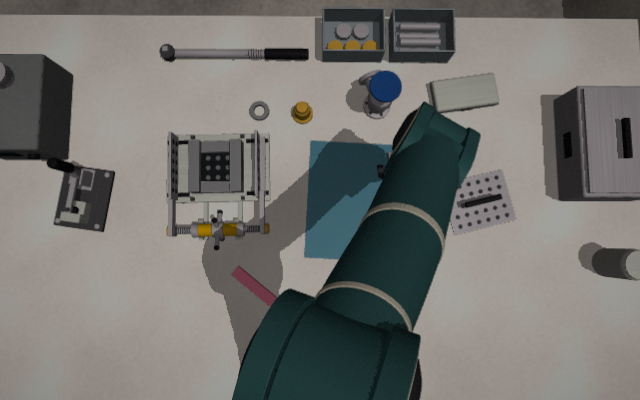

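drive_tool(series=[0, 0, 0, 0.2, 0, 20, 45, 0, 0, 0, 0.2, 0, 34, 45, 0, 0, 0, 0.2, 0, 39.5, 45, 0, 0, 0, 0.2, 0, 39.5, 45, 0, 0, 0, 0.2, 0, 39.5, 32, 0, 0, 0, 0.2, 0, 39.5, 28, 0, 0, 0, 0.2, 0, 39.5, 20, 0, 0, 0, 0.2, 0, 39.5, 10, 0, 0, 0, 0.2, 0, 39.5, 10])

```text
t: 30.55
tool_pos: [0.5905, -0.2075, -0.0142]
ee_rot: [-0.222, 3.133, -0.001]
contact_force: [-3.1, 1.0, 7.8]
width: 0.27
```

```bash
python3 -c "
from h import *
c=place('3a');print(c)
plan(556.2,219.8,150,1.3);plan(650.2,221.5,150,1.3)"
```

```text
(array([556.21209736, 220.13369532]), 1.3)
turn [ 0.   0.1 96.8] shift [ -26.4  427.8 -164.4] q7-> -0.14 | now [ 590.5 -207.5  -14.2] jaw 98.1 q7 2.26 t 30.55 F [-3.1  1.   7.8] w 23.0
turn [ 0.   0.1 96.8] shift [-119.7  416.2 -164.3] q7-> -0.09 | now [ 590.5 -207.5  -14.2] jaw 98.1 q7 2.26 t 30.55 F [-3.1  1.   7.8] w 23.0
```

drive_tool(series=[0, 0, 0, 0, 0, -20, 10, 0, 0, 0, 0, 0, -60, 10, 0, 0, 0, 0, 0, -110, 10, 0, 0, 5, 0, 20, -160, 10, 0, 0, 96.8, -119.7, 416.2, -164, 10, 0, 0, 96.8, -119.7, 416.2, -164, 10, 0, 0, 96.8, -119.7, 416.2, -164, 10, 0, 0, 96.8, -119.7, 416.2, -164, 10, 0, 0, 96.8, -119.7, 416.2, -164, 10, 0, 0, 96.8, -119.7, 416.2, -164, 10, 0, 0, 96.8, -119.7, 416.2, -164, 10, 0, 0, 96.8, -119.7, 416.2, -164, 10, 0, 0, 96.8, -119.7, 416.2, -164, 10, 0, 0, 96.8, -119.7, 416.2, -164, 10, 0, 0, 96.8, -119.7, 416.2, -164, 10, 0, 0, 96.8, -119.7, 416.2, -164, 10, 0, 0, 96.8, -119.7, 416.2, -164, 10, 0, 0, 96.8, -119.7, 416.2, -164, 10, 0, 0, 96.8, -119.7, 416.2, -164, 10, 0, 0, 96.8, -119.7, 416.2, -164, 10])

```text
t: 32.55
tool_pos: [0.6499, 0.2215, 0.1489]
ee_rot: [-2.195, -2.248, -0.0]
contact_force: [0.6, -0.2, -1.2]
width: 0.271
```

```bash
python3 -c "
from h import *
plan(650.2,221.5,76,1.3)
c=read_camera('scene');crop(c,'i1.png',330,470,150,270,5)"
```

```text
turn [ 0.  -0.   0.1] shift [-0.   0.2 72.9] q7-> 0.01 | now [649.9 221.5 148.9] jaw 1.4 q7 0.01 t 32.55 F [ 0.6 -0.2 -1.2] w 23.2
```

View pics/i1.png

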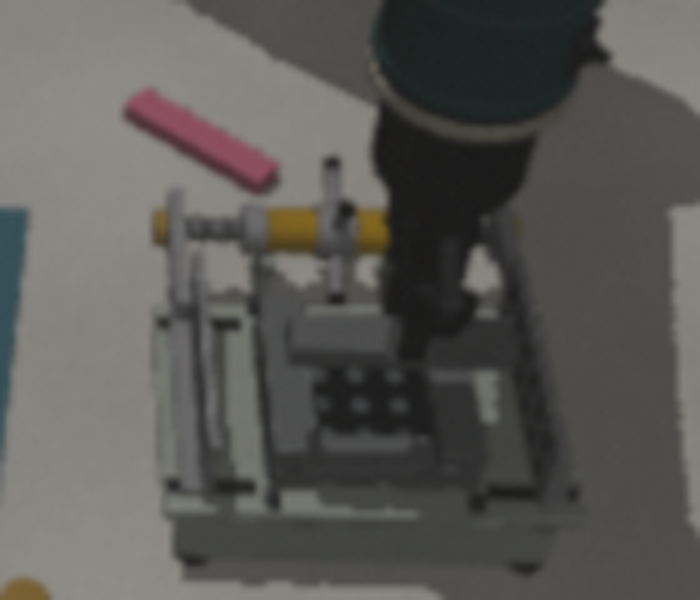

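drive_tool(series=[0, 0, 0, 0, 0.2, 35, 10, 0, 0, 0, 0, 0.2, 60, 10, 0, 0, 0, 0, 0.2, 68, 10, 0, 0, 0, 0, 0.2, 71, 10, 0, 0, 0, 0, 0.2, 72.5, 10, 0, 0, 0, 0, 0.2, 72.5, 10, 0, 0, 0, 0, 0.2, 72.5, 10])

```text
t: 33.3
tool_pos: [0.6505, 0.2218, 0.0772]
ee_rot: [2.195, 2.246, 0.002]
contact_force: [0.2, -0.3, -0.4]
width: 0.266
```

drive_tool(series=[0, 0, 0, 0, 0, 1, 10, 0, 0, 0, 0, 0, 2, 10, 0, 0, 0, 0, 0, 2, 10])

```text
t: 33.6
tool_pos: [0.6505, 0.2219, 0.0757]
ee_rot: [2.196, 2.247, 0.002]
contact_force: [-5.0, -0.4, 14.6]
width: 0.269
```

drive_tool(series=[0, 0, 0, 0, 0, -0.6, 30, 0, 0, 0, 0, 0, -1, 36, 0, 0, 0, 0, 0, -1, 36, 0, 0, 0, 0, 0, -1, 36, 0, 0, 0, 0, 0, -15, 36, 0, 0, 0, 0, 0, -50, 36, 0, 0, 0, 0, 0, -80, 36, 0, 0, 0, 0, 0, -80, 36, 0, 0, 0, 0, 0, -80, 36])

```text
t: 34.5
tool_pos: [0.6504, 0.2219, 0.1555]
ee_rot: [2.195, 2.246, 0.002]
contact_force: [0.2, 0.0, -0.4]
width: 0.415
```

```bash
python3 -c "
from h import *
plan(400,216,150,91.3)"
```

```text
turn [  0.1   0.  -90. ] shift [-1.000e-01 -2.505e+02  5.100e+00] q7-> 1.41 | now [650.4 221.9 155.5] jaw 1.3 q7 0.0 t 34.5 F [ 0.2  0.  -0.4] w 35.4
```

drive_tool(series=[0, 0, -90, 0, -250.5, 5, 0, 0, 0, -90, 0, -250.5, 5, 0, 0, 0, -90, 0, -250.5, 5, 0, 0, 0, -90, 0, -250.5, 5, 0, 0, 0, -90, 0, -250.5, 5, 0, 0, 0, -90, 0, -250.5, 5, 0, 0, 0, -90, 0, -250.5, 5, 0, 0, 0, -90, 0, -250.5, 5, 0, 0, 0, -90, 0, -250.5, 5, 0, 0, 0, -90, 0, -250.5, 5, 0, 0, 0, -90, 0, -250.5, 5, 0, 0, 0, -90, 0, -250.5, 5, 0, 0, 0, -90, 0, -250.5, 5, 0, 0, 0, -90, 0, -250.5, 5, 0])

```text
t: 35.9
tool_pos: [0.3995, 0.2159, 0.149]
ee_rot: [0.033, -3.141, 0.001]
contact_force: [0.4, -0.3, 0.1]
width: -0.002
```

```bash
python3 -c "
from h import *
plan(400,216,60,91.3)
c=read_camera('top');crop(c,'j1.png',155,285,120,270,4)
print(graymeas(c,(182,250,128,156),.108),place('3b'))
c=read_camera('scene');crop(c,'j2.png',330,470,150,270,5)
for r in((458,217,58),(458,217,108)):print(proj(c,np.array(r)/1e3))"
```

```text
turn [-0.  -0.  -0.1] shift [-0.5  0.2 89. ] q7-> 1.16 | now [399.5 215.9 149. ] jaw 91.2 q7 1.16 t 35.9 F [ 0.4 -0.3  0.1] w -0.2
[651.  222.  117.2  26.3 -88.9] (array([650.18790264, 222.26630468]), 1.3)
[[397.03543552 195.47802656]]
[[399.27108592 184.46607158]]
```

View pics/j1.png

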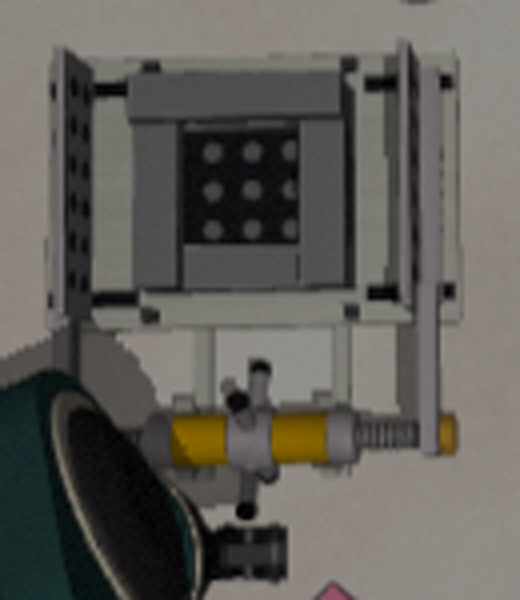

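View pics/j2.png

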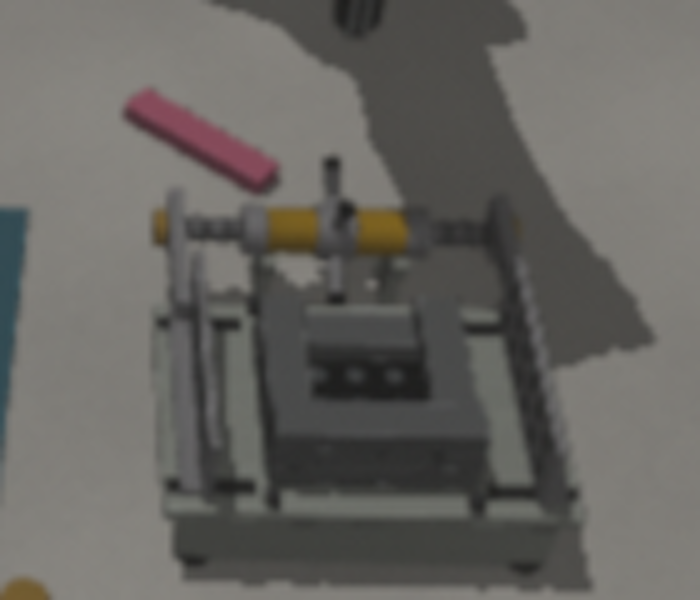

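```bash
python3 -c "
from h import *
A=np.array([458,217,58.]);t=read_camera('top');s=read_camera('scene')
for th in range(0,360,15):
  a=np.deg2rad(th);p=(A+50*np.array([np.sin(a),np.sin(a)*.0227,np.cos(a)]))/1e3
  print(th,((proj(t,p)[0]-[155,120])*4).round(),((proj(s,p)[0]-[330,150])*5).round())"
```

```text
0 [233. 435.] [346. 172.]
15 [233. 412.] [348. 189.]
30 [235. 391.] [349. 208.]
45 [239. 373.] [349. 229.]
60 [243. 360.] [348. 250.]
75 [247. 353.] [346. 269.]
90 [252. 351.] [343. 285.]
105 [257. 356.] [340. 297.]
120 [261. 366.] [336. 303.]
135 [265. 380.] [333. 305.]
150 [268. 398.] [330. 301.]
165 [269. 418.] [327. 292.]
180 [270. 440.] [325. 279.]
195 [269. 461.] [323. 263.]
210 [268. 481.] [322. 245.]
225 [265. 499.] [323. 226.]
240 [261. 512.] [324. 206.]
255 [257. 521.] [325. 188.]
270 [252. 525.] [328. 173.]
285 [247. 522.] [331. 161.]
300 [243. 514.] [334. 153.]
315 [239. 500.] [337. 150.]
330 [235. 481.] [341. 152.]
345 [233. 459.] [344. 160.]
```

drive_tool(series=[0, 0, 0, -46, 0, 0, 0, 0, 0, 0, -46, 0, 30, 0, 0, 0, 0, -46, 0, 50, 0, 0, 0, 0, -46, 0, 65, 0, 0, 0, 0, -46, 0, 80, 0, 0, 0, 0, -46, 0, 91, 0, 0, 0, 0, -46, 0, 91, 0])

```text
t: 36.8
tool_pos: [0.445, 0.2166, 0.0571]
ee_rot: [0.036, -3.14, 0.002]
contact_force: [0.0, 0.3, 0.2]
width: -0.001
```

```bash
python3 -c "
from h import *
plan(446,216.5,58,91.3)
c=read_camera('scene');crop(c,'k1.png',330,470,130,250,5)"
```

```text
turn [-0.1 -0.1 -0. ] shift [-1.  -0.2 -0.9] q7-> 1.35 | now [445.  216.6  57.1] jaw 91.3 q7 1.35 t 36.8 F [0.  0.3 0.2] w -0.1
```

View pics/k1.png

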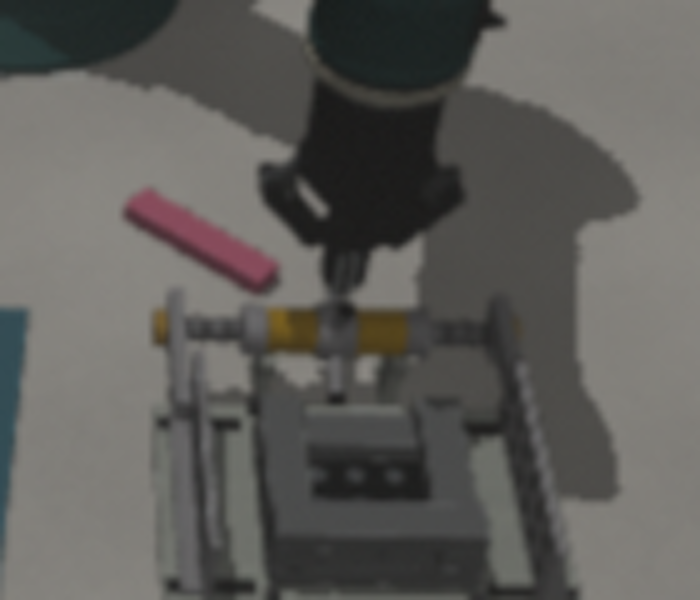

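drive_tool(series=[0, 0, 0, -7, 0, 0, 0, 0, 0, 0, -14, 0, 0, 0, 0, 0, 0, -21, 0, 0, 0, 0, 0, 0, -29, 0, 0, 0, 0, 0, 0, -29, 0, 0, 0, 0, 0, 0, -29, 0, 0, 0])

```text
t: 37.45
tool_pos: [0.4752, 0.2178, 0.0585]
ee_rot: [-0.036, 3.14, 0.0]
contact_force: [0.6, 0.3, -0.0]
width: -0.001
```

```bash
python3 -c "
from h import *
plan(446,216.5,58,91.3)
c=read_camera('top');crop(c,'k2.png',155,285,120,270,4)
c=read_camera('scene');crop(c,'k3.png',330,470,130,250,5)"
```

```text
turn [0.  0.1 0. ] shift [29.2 -0.6  0.5] q7-> 1.36 | now [475.2 217.8  58.5] jaw 91.3 q7 1.38 t 37.45 F [ 0.6  0.3 -0. ] w -0.1
```

View pics/k2.png

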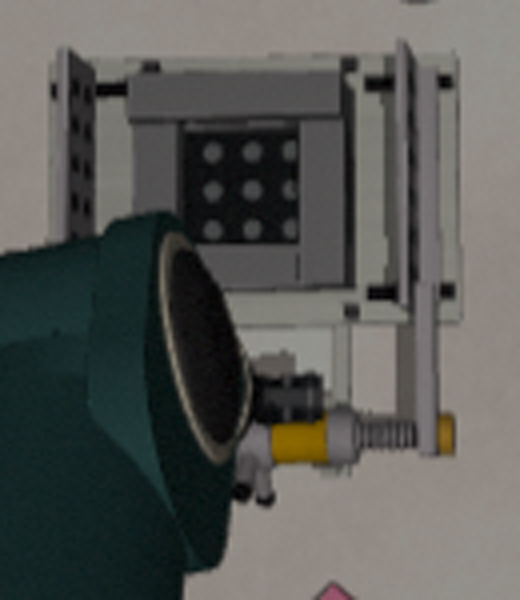

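View pics/k3.png

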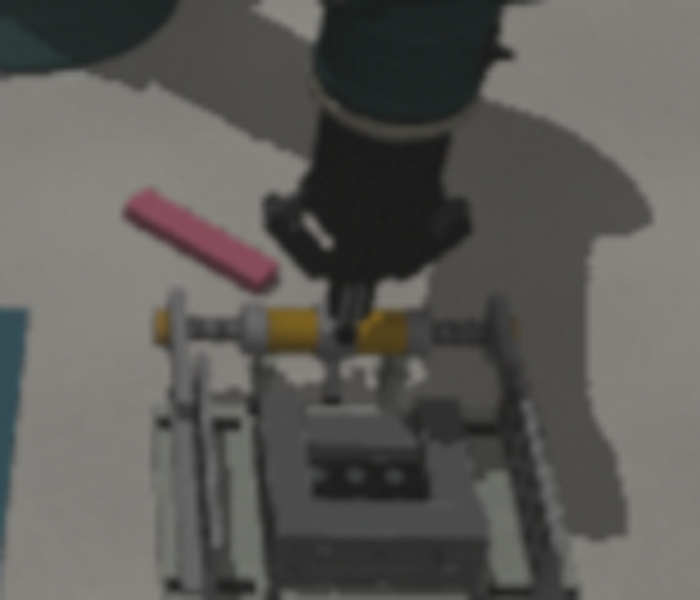

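drive_tool(series=[0, 0, 0, -6, 0, 2, 0, 0, 0, 0, -11, 0, 5, 0, 0, 0, 0, -14, 0, 6, 0, 0, 0, 0, -14, 0, 6, 0, 0, 0, 0, -14, 0, 6, 0])

```text
t: 38.05
tool_pos: [0.4886, 0.218, 0.0522]
ee_rot: [-0.036, 3.141, -0.0]
contact_force: [-1.8, -0.3, 0.5]
width: -0.003
```

```bash
python3 -c "
from h import *
plan(412,215.5,58,91.3)
c=read_camera('top');crop(c,'k4.png',155,285,120,270,4)
c=read_camera('scene');crop(c,'k5.png',360,440,170,230,9)"
```

```text
turn [-0.  0.  0.] shift [76.6 -0.7 -5.8] q7-> 1.34 | now [488.6 218.   52.2] jaw 91.3 q7 1.4 t 38.05 F [-1.8 -0.3  0.5] w -0.2
```

View pics/k4.png

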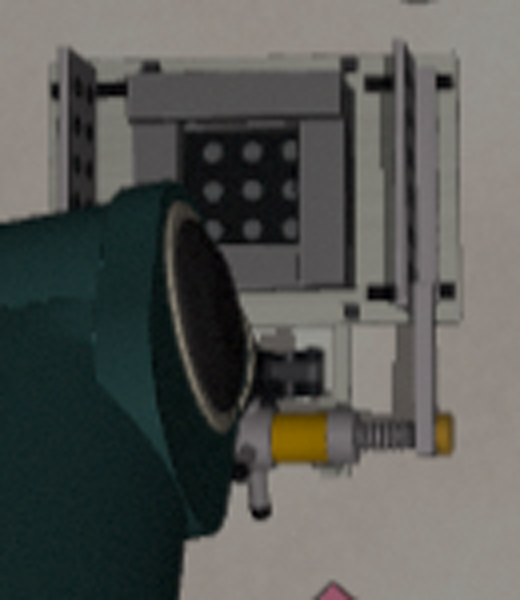

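View pics/k5.png

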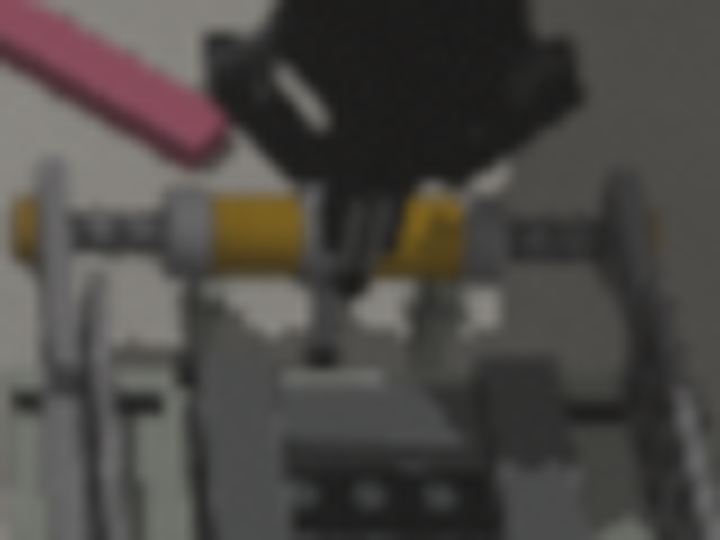

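drive_tool(series=[0, 0, 0, 0, 0, -30, 0, 0, 0, 0, 0, 0, -58, 0, 0, 0, 0, 35, 0, -60, 0, 0, 0, 0, 74, 0, -60, 0, 0, 0, 0, 74, 0, -50, 0, 0, 0, 0, 74, 0, -25, 0, 0, 0, 0, 74, 0, -6, 0, 0, 0, 0, 74, 0, -6, 0, 0, 0, 0, 62, 0, -6, 0, 0, 0, 0, 50, 0, -6, 0, 0, 0, 0, 38, 0, -6, 0, 0, 0, 0, 26, 0, -6, 0, 0, 0, 0, 14, 0, -6, 0, 0, 0, 0, 6, 0, -3, 0, 0, 0, 0, 0, 0, 0, 0, 0, 0, 0, 0, 0, 0, 0])

```text
t: 39.75
tool_pos: [0.4903, 0.2181, 0.0531]
ee_rot: [-0.035, 3.14, 0.001]
contact_force: [0.1, 0.5, 2.0]
width: -0.001
```

```bash
python3 -c "
from h import *
plan(488,218,52,91.3)
c=read_camera('top');crop(c,'l1.png',155,285,120,270,4)
c=read_camera('scene');crop(c,'l2.png',360,440,170,230,9)"
```

```text
turn [ 0.   0.1 -0. ] shift [ 2.3 -0.   1.1] q7-> 1.4 | now [490.3 218.1  53.1] jaw 91.3 q7 1.4 t 39.75 F [0.1 0.5 2. ] w -0.1
```

View pics/l1.png

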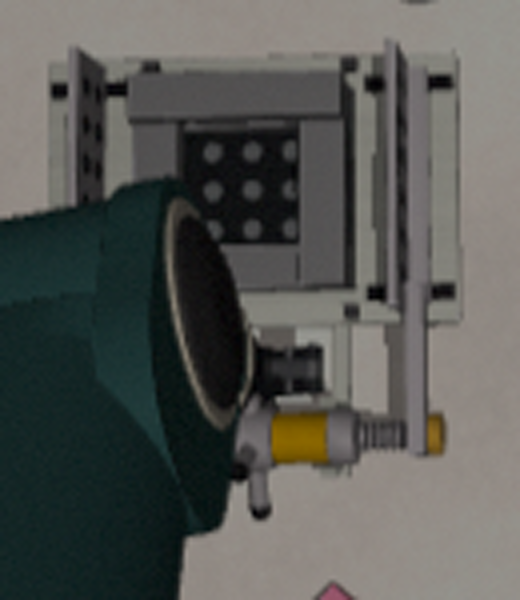

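View pics/l2.png

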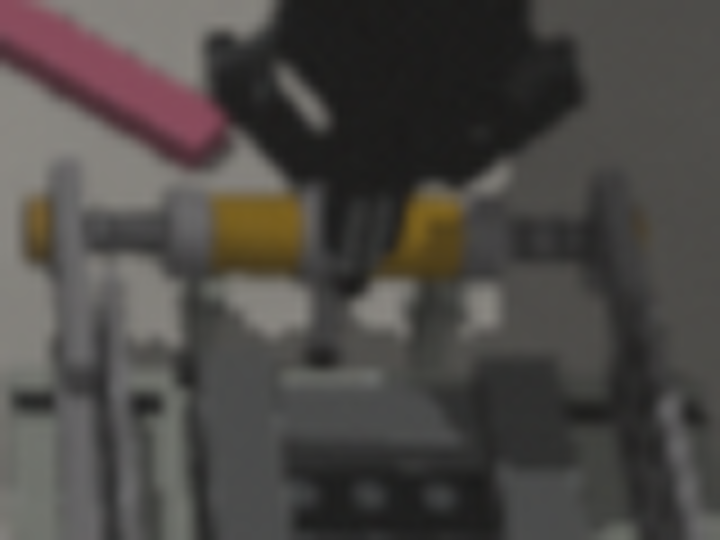

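drive_tool(series=[0, 0, 0, 0, 0, -30, 0, 0, 0, 0, 0, 0, -58, 0, 0, 0, 0, 35, 0, -60, 0, 0, 0, 0, 74, 0, -60, 0, 0, 0, 0, 74, 0, -50, 0, 0, 0, 0, 74, 0, -25, 0, 0, 0, 0, 74, 0, -6, 0, 0, 0, 0, 74, 0, -6, 0, 0, 0, 0, 62, 0, -6, 0, 0, 0, 0, 50, 0, -6, 0, 0, 0, 0, 38, 0, -6, 0, 0, 0, 0, 26, 0, -6, 0, 0, 0, 0, 14, 0, -6, 0, 0, 0, 0, 6, 0, -3, 0, 0, 0, 0, 0, 0, 0, 0, 0, 0, 0, 0, 0, 0, 0, 0, 0, 0, 0, 0, 0, 0])

```text
t: 41.55
tool_pos: [0.4897, 0.218, 0.0532]
ee_rot: [-0.035, 3.14, 0.001]
contact_force: [0.6, 0.6, 1.6]
width: -0.001
```

drive_tool(series=[0, 0, 0, 0, 0, -30, 0, 0, 0, 0, 0, 0, -58, 0, 0, 0, 0, 35, 0, -60, 0, 0, 0, 0, 74, 0, -60, 0, 0, 0, 0, 74, 0, -50, 0, 0, 0, 0, 74, 0, -25, 0, 0, 0, 0, 74, 0, -6, 0, 0, 0, 0, 74, 0, -6, 0, 0, 0, 0, 62, 0, -6, 0, 0, 0, 0, 50, 0, -6, 0, 0, 0, 0, 38, 0, -6, 0, 0, 0, 0, 26, 0, -6, 0, 0, 0, 0, 14, 0, -6, 0, 0, 0, 0, 6, 0, -3, 0, 0, 0, 0, 0, 0, 0, 0, 0, 0, 0, 0, 0, 0, 0, 0, 0, 0, 0, 0, 0, 0])

```text
t: 43.25
tool_pos: [0.4897, 0.2181, 0.0532]
ee_rot: [-0.035, 3.14, 0.001]
contact_force: [0.3, -0.2, 1.5]
width: 0.002
```

```bash
python3 -c "
from h import *
plan(488,218,52,91.3)
c=read_camera('top');crop(c,'m1.png',155,285,120,270,4)
c=read_camera('scene');crop(c,'m2.png',340,460,160,280,5)"
```

```text
turn [ 0.   0.1 -0. ] shift [ 1.7 -0.   1.2] q7-> 1.4 | now [489.7 218.1  53.2] jaw 91.3 q7 1.4 t 43.25 F [ 0.3 -0.2  1.5] w 0.2
```

View pics/m1.png

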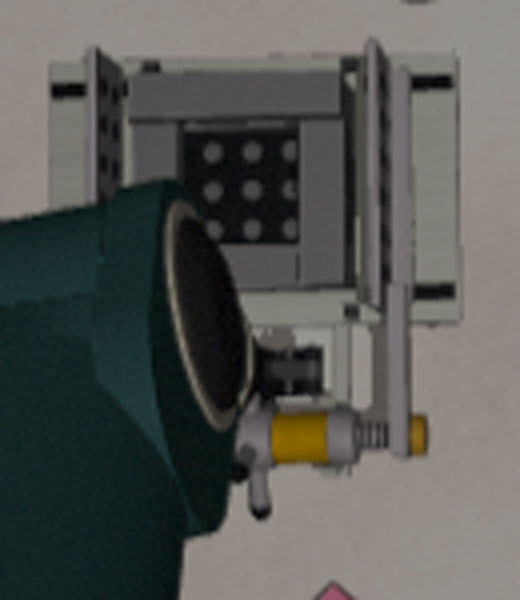

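View pics/m2.png

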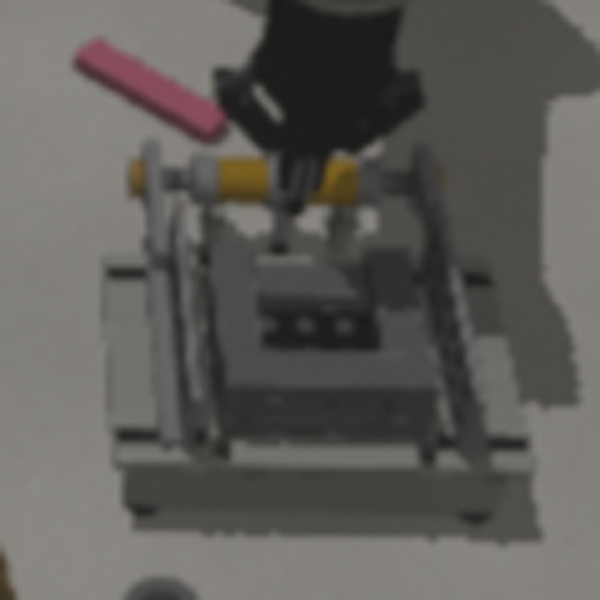

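```bash
python3 -c "
from h import *
c=read_camera('top')
print(c['image'][150,170:255,1].tolist())
for u in (246,249.75,178.5,182): print(u,onz(c,[u,150],.114))"
```

```text
[119, 117, 118, 120, 119, 119, 114, 108, 117, 44, 12, 24, 43, 36, 38, 69, 116, 60, 49, 44, 44, 40, 44, 42, 46, 44, 55, 56, 53, 37, 28, 33, 54, 53, 35, 39, 38, 40, 41, 40, 40, 43, 41, 39, 40, 41, 43, 65, 64, 64, 64, 65, 68, 65, 65, 65, 50, 44, 43, 42, 70, 68, 72, 72, 73, 72, 71, 73, 71, 72, 71, 29, 34, 49, 71, 73, 77, 110, 108, 81, 22, 37, 67, 109, 111]
246 [[0.63328908 0.14681856 0.114     ]]
249.75 [[0.6333076 0.1384707 0.114    ]]
178.5 [[0.63297192 0.29685392 0.114     ]]
182 [[0.63298761 0.28908373 0.114     ]]
```

drive_tool(series=[0, 0, 0, 0, 0, -30, 0, 0, 0, 0, 0, 0, -58, 0, 0, 0, 0, 35, 0, -60, 0, 0, 0, 0, 74, 0, -60, 0, 0, 0, 0, 74, 0, -50, 0, 0, 0, 0, 74, 0, -25, 0, 0, 0, 0, 74, 0, -6, 0, 0, 0, 0, 74, 0, -6, 0, 0, 0, 0, 62, 0, -6, 0, 0, 0, 0, 50, 0, -6, 0, 0, 0, 0, 38, 0, -6, 0, 0, 0, 0, 26, 0, -6, 0, 0, 0, 0, 14, 0, -6, 0, 0, 0, 0, 6, 0, -3, 0, 0, 0, 0, 0, 0, 0, 0, 0, 0, 0, 0, 0, 0, 0, 0, 0, 0, 0, 0, 0, 0])

```text
t: 45.1
tool_pos: [0.4896, 0.218, 0.0531]
ee_rot: [-0.035, 3.14, 0.001]
contact_force: [-0.6, -0.1, 1.2]
width: 0.001
```

drive_tool(series=[0, 0, 0, 0, 0, -30, 0, 0, 0, 0, 0, 0, -58, 0, 0, 0, 0, 35, 0, -60, 0, 0, 0, 0, 74, 0, -60, 0, 0, 0, 0, 74, 0, -50, 0, 0, 0, 0, 74, 0, -25, 0, 0, 0, 0, 74, 0, -6, 0, 0, 0, 0, 74, 0, -6, 0, 0, 0, 0, 62, 0, -6, 0, 0, 0, 0, 50, 0, -6, 0, 0, 0, 0, 38, 0, -6, 0, 0, 0, 0, 26, 0, -6, 0, 0, 0, 0, 14, 0, -6, 0, 0, 0, 0, 6, 0, -3, 0, 0, 0, 0, 0, 0, 0, 0, 0, 0, 0, 0, 0, 0, 0, 0, 0, 0, 0, 0, 0, 0])

```text
t: 46.8
tool_pos: [0.4898, 0.218, 0.0532]
ee_rot: [-0.035, 3.14, 0.001]
contact_force: [-0.1, 0.4, 1.6]
width: 0.002
```

```bash
python3 -c "
from h import *
plan(488,218,52,91.3)
c=read_camera('top');crop(c,'n1.png',155,285,120,270,4)
c=read_camera('scene');crop(c,'n2.png',340,460,160,280,5)"
```

```text
turn [ 0.   0.1 -0. ] shift [1.8 0.  1.2] q7-> 1.4 | now [489.8 218.   53.2] jaw 91.3 q7 1.4 t 46.8 F [-0.1  0.4  1.6] w 0.2
```

View pics/n1.png

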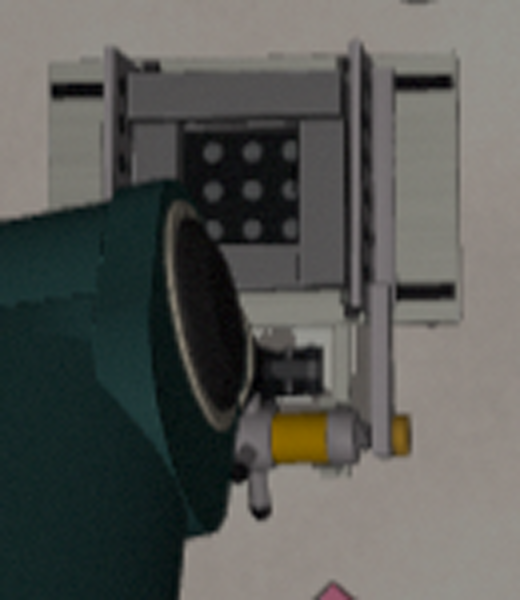

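View pics/n2.png

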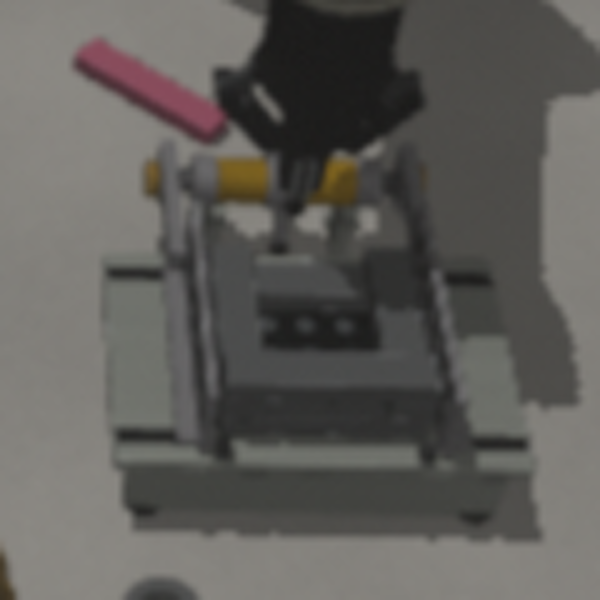

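drive_tool(series=[0, 0, 0, 0, 0, -30, 0, 0, 0, 0, 0, 0, -58, 0, 0, 0, 0, 35, 0, -60, 0, 0, 0, 0, 74, 0, -60, 0, 0, 0, 0, 74, 0, -50, 0, 0, 0, 0, 74, 0, -25, 0, 0, 0, 0, 74, 0, -6, 0, 0, 0, 0, 74, 0, -6, 0, 0, 0, 0, 62, 0, -6, 0, 0, 0, 0, 50, 0, -6, 0, 0, 0, 0, 38, 0, -6, 0, 0, 0, 0, 34, 0, -6, 0, 0, 0, 0, 34, 0, -6, 0])

```text
t: 48.2
tool_pos: [0.4555, 0.2172, 0.0591]
ee_rot: [0.035, -3.141, -0.0]
contact_force: [-3.2, 0.9, 0.0]
width: 0.002
```

drive_tool(series=[0, 0, 0, -2, 0, 0, 0, 0, 0, 0, -4, 0, 0, 0, 0, 0, 0, -6, 0, 0, 0, 0, 0, 0, -6, 0, 0, 0])

```text
t: 48.6
tool_pos: [0.4605, 0.2174, 0.0587]
ee_rot: [0.036, -3.14, 0.0]
contact_force: [-6.6, 0.1, -1.0]
width: -0.005
```

drive_tool(series=[0, 0, 0, -1.5, 0, 0, 0, 0, 0, 0, -3, 0, 0, 0, 0, 0, 0, -3, 0, 0, 0])

```text
t: 48.9
tool_pos: [0.4636, 0.2175, 0.0588]
ee_rot: [0.036, -3.14, -0.0]
contact_force: [-6.7, 0.6, -0.6]
width: -0.005
```

drive_tool(series=[0, 0, 0, -1.5, 0, 0, 0, 0, 0, 0, -3, 0, 0, 0, 0, 0, 0, -3, 0, 0, 0])

```text
t: 49.2
tool_pos: [0.4657, 0.2176, 0.0587]
ee_rot: [0.037, -3.139, 0.0]
contact_force: [-12.3, 0.6, 4.0]
width: -0.001
```

drive_tool(series=[0, 0, 0, -1, 0, 0, 0, 0, 0, 0, -2, 0, 0, 0, 0, 0, 0, -2, 0, 0, 0])

```text
t: 49.5
tool_pos: [0.4661, 0.2176, 0.0584]
ee_rot: [0.037, -3.136, 0.001]
contact_force: [-22.1, -0.9, 11.0]
width: -0.003
```

Force climbs to 22 N with the finger stopped at x = 0.466, where the stop was expected. I'll back off, lift, look at the gates, and check the cover again.

drive_tool(series=[0, 0, 0, 6, 0, 0, 0, 0, 0, 0, 6, 0, -30, 0, 0, 0, 0, 6, 0, -70, 0, 0, 0, 0, 6, 0, -110, 0, 0, 0, 0, 6, 0, -130, 0, 0, 0, 0, 6, 0, -130, 0])

```text
t: 50.1
tool_pos: [0.4647, 0.218, 0.192]
ee_rot: [-0.035, 3.136, 0.006]
contact_force: [-0.5, 0.0, -0.2]
width: -0.001
```

```bash
python3 -c "
from h import *
c=read_camera('top');cv2.imwrite('pics/o1.png',c['image'])
crop(c,'o3.png',435,525,160,245,6)
c=read_camera('scene');crop(c,'o2.png',340,460,160,280,5)
plan(480,-60,190,91)"
```

```text
turn [0.1 0.1 0.3] shift [ -10.6 -277.8   -1.4] q7-> 1.81 | now [463.1 217.5 188.8] jaw 91.3 q7 1.25 t 50.2 F [-0.3  0.2 -0.6] w -0.2
```

View pics/o1.png

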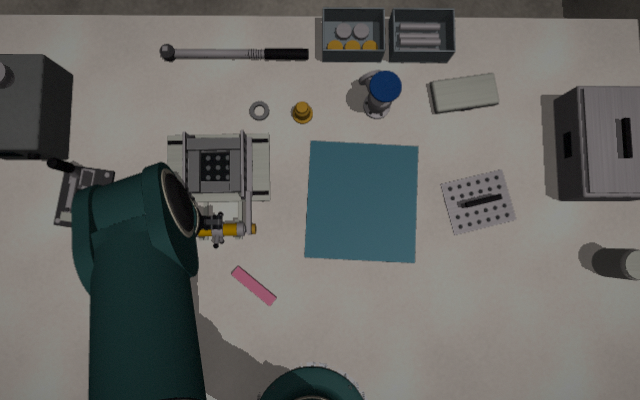

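View pics/o2.png

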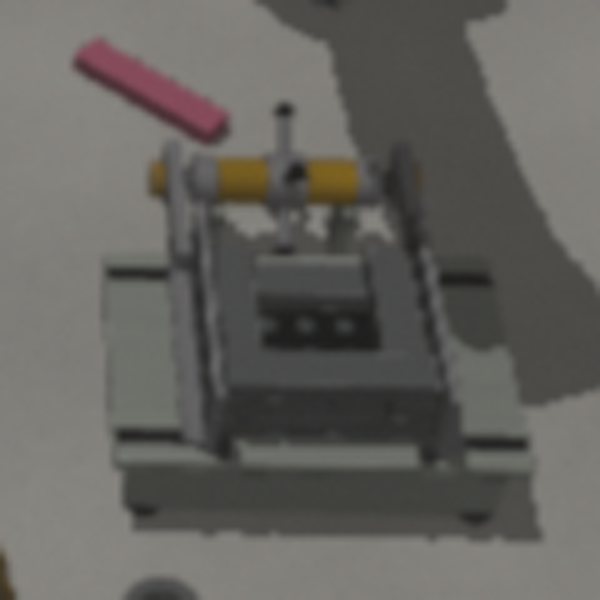

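View pics/o3.png

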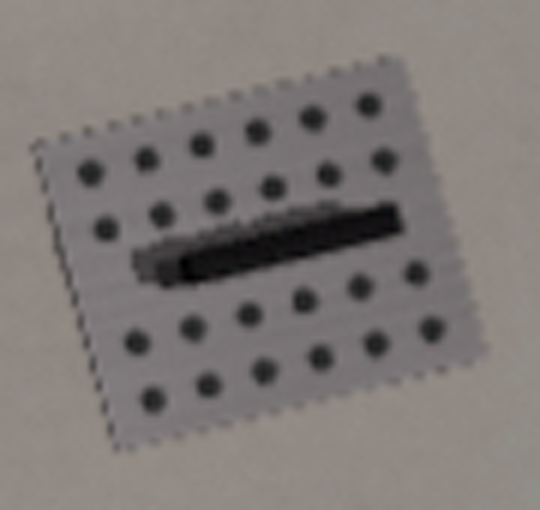

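```bash
cat >> h.py <<'E'
def cover(c,roi=(435,525,160,245),z=.003):
    x0,x1,y0,y1=roi
    g=cv2.resize(c["image"][y0:y1,x0:x1],None,fx=6,fy=6,interpolation=cv2.INTER_CUBIC).max(2)
    cs=cv2.findContours(((g<66)*255).astype(np.uint8),cv2.RETR_EXTERNAL,cv2.CHAIN_APPROX_NONE)[0]
    H=[]
    for q in cs:
        a=cv2.contourArea(q)
        (u,v),(w,h),_=cv2.minAreaRect(q)
        if 100<a<900 and max(w,h)<1.6*min(w,h): H.append((u,v))
    H=np.array(H);P=onz(c,(H+.5)/6-.5+[x0,y0],z)[:,:2]*1e3
    return H,P
E
python3 -c "
from h import *
c=read_camera('top');H,P=cover(c);print(len(H))
(x,y),(w,h),a=cv2.minAreaRect(P.astype(np.float32));print(x,y,w,h,a,P.mean(0))
cr=np.array([(37,145),(400,57),(487,360),(118,450)])/6+[435,160]
Q=onz(c,cr,.003)*1e3;print(Q.round(1),Q.mean(0),np.linalg.norm(Q[0]-Q[1]),np.linalg.norm(Q[1]-Q[2]))
for i,j in((0,1),(3,2)):print(np.rad2deg(np.arctan2(*(Q[i]-Q[j])[[1,0]])))
b=onz(c,np.array([(183,275),(402,215)])/6+[435,160],.042)*1e3;print('bar',b.mean(0),np.rad2deg(np.arctan2(*(b[0]-b[1])[[1,0]])),np.linalg.norm(b[0]-b[1]))
"
```

```text
24
528.222900390625 -409.85406494140625 96.54460144042969 120.34270477294922 13.597882270812988 [ 528.18854374 -409.7645829 ]
[[ 571.1 -319.5    3. ]
 [ 608.2 -472.     3. ]
 [ 482.4 -502.8    3. ]
 [ 445.7 -349.3    3. ]] [ 526.86568363 -410.87451544    3.        ] 156.90088930603412 129.4588881257584
103.65509553624638
103.45878118496181
bar [ 526.35420227 -409.4039993    42.        ] 105.17632487865349 91.67592830706957
```

```bash
python3 -c "
from h import *
plan(528,-410,190,13.6)"
```

```text
turn [ 0.   0.  77.7] shift [ -51.  -628.6   -1.9] q7-> 0.99 | now [462.7 217.3 188.1] jaw 91.3 q7 1.25 t 50.25 F [ 0.3 -0.5 -0.5] w -0.3
```

drive_tool(series=[0, 0, 77.7, -51, -628.6, 0, 40, 0, 0, 77.7, -51, -628.6, 0, 40, 0, 0, 77.7, -51, -628.6, 0, 40, 0, 0, 77.7, -51, -628.6, 0, 40, 0, 0, 77.7, -51, -628.6, 0, 40, 0, 0, 77.7, -51, -628.6, 0, 40, 0, 0, 77.7, -51, -628.6, 0, 40, 0, 0, 77.7, -51, -628.6, 0, 40, 0, 0, 77.7, -51, -628.6, 0, 40, 0, 0, 77.7, -51, -628.6, 0, 40, 0, 0, 77.7, -51, -628.6, 0, 40, 0, 0, 77.7, -51, -628.6, 0, 40, 0, 0, 77.7, -51, -628.6, 0, 40, 0, 0, 77.7, -51, -628.6, 40, 40, 0, 0, 77.7, -51, -628.6, 80, 40, 0, 0, 77.7, -51, -628.6, 100, 40, 0, 0, 77.7, -51, -628.6, 100, 40, 0, 0, 77.7, -51, -628.6, 100, 40])

```text
t: 52.05
tool_pos: [0.5277, -0.4103, 0.0884]
ee_rot: [-1.943, -2.468, 0.001]
contact_force: [-0.5, -0.4, 0.4]
width: 0.472
```

```bash
python3 -c "
from h import *
plan(528,-410,-2,13.6)
c=read_camera('scene');crop(c,'p1.png',140,280,140,260,5)
c=read_camera('top');crop(c,'p2.png',155,285,120,270,4);crop(c,'p3.png',430,530,160,250,6)"
```

```text
turn [-0.1  0.  -0. ] shift [ 0.2  0.5 90.4] q7-> 1.31 | now [ 527.7 -410.3   88.4] jaw 13.6 q7 1.31 t 52.05 F [-0.5 -0.4  0.4] w 40.3
```

View pics/p1.png

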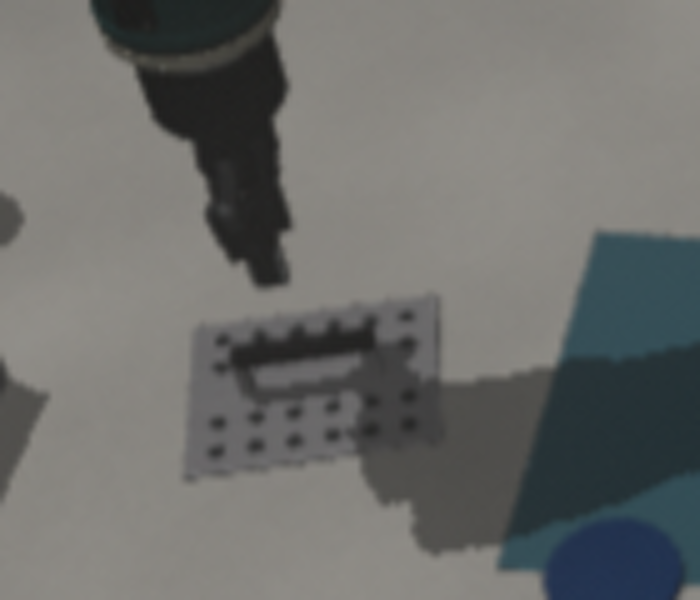

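View pics/p2.png

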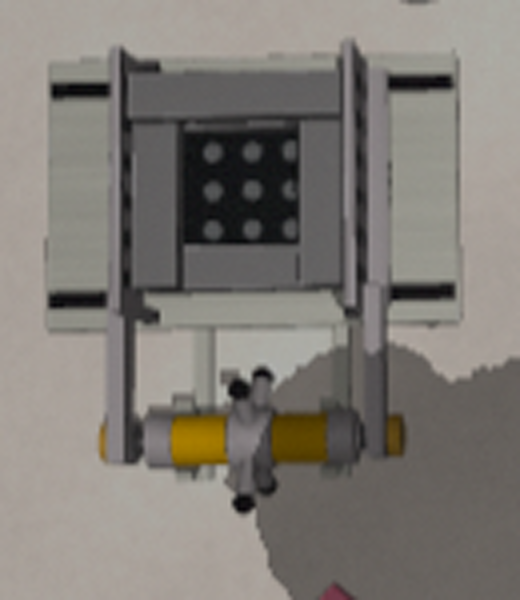

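```bash
python3 -c "
from h import *
t=read_camera('top');s=read_camera('scene')
print(proj(s,[.528,-.410,.003]))
L=onz(t,np.array([(118,48),(113,312)])/4+[155,120],.114)*1e3
Rr=onz(t,np.array([(349,42),(349,305)])/4+[155,120],.114)*1e3
print(L.round(1),Rr.round(1),(L.mean(0)+Rr.mean(0))/2)
H,P=cover(t);print(len(H),P.mean(0))
"
```

```text
[[203.16901274 215.31202338]]
[[673.9 284.8 114. ]
 [525.6 283.  114. ]] [[677.6 156.  114. ]
 [529.6 153.3 114. ]] [601.69749047 219.27150881 114.        ]
9 [ 560.4599006  -384.07907076]
```

```bash
python3 -c "
from h import *
c=read_camera('top')
g=c['image'][...,1].astype(int)
for r in(150,165,180): print(r,g[r,176:192].tolist(),g[r,236:256].tolist())
cv2.imwrite('pics/q1.png',cv2.resize(c['image'][128:205,172:256],None,fx=9,fy=7,interpolation=cv2.INTER_CUBIC))
s=read_camera('scene');cv2.imwrite('pics/q2.png',cv2.resize(s['image'][190:260,360:445],None,fx=9,fy=8,interpolation=cv2.INTER_CUBIC))"
```

```text
150 [140, 138, 138, 137, 139, 136, 124, 124, 127, 40, 26, 27, 54, 52, 53, 55] [85, 84, 85, 81, 70, 130, 125, 85, 29, 41, 68, 127, 129, 128, 124, 124, 123, 145, 144, 146]
165 [143, 145, 143, 144, 145, 143, 134, 126, 134, 48, 55, 61, 114, 94, 95, 94] [97, 97, 100, 94, 76, 136, 125, 102, 57, 54, 71, 130, 130, 131, 128, 121, 83, 149, 149, 149]
180 [141, 142, 141, 142, 143, 141, 123, 124, 129, 52, 20, 34, 97, 95, 95, 95] [98, 98, 97, 94, 68, 104, 128, 125, 39, 39, 52, 131, 131, 133, 130, 126, 124, 150, 148, 149]
```

View pics/q1.png

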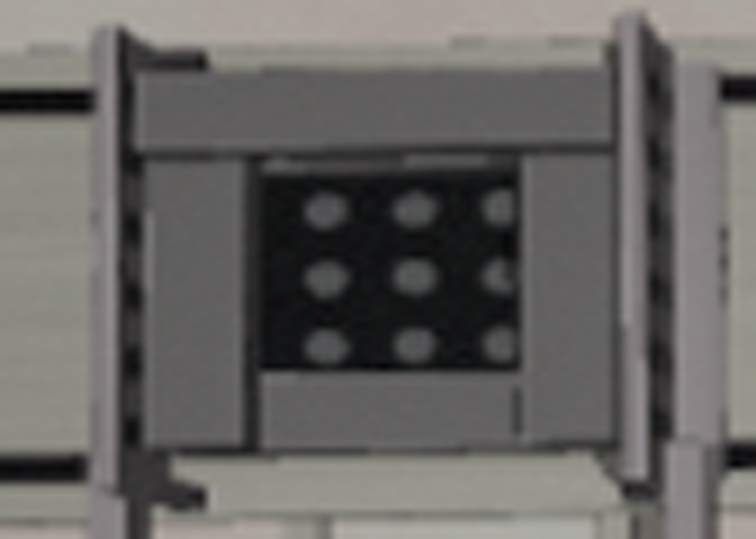

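View pics/q2.png

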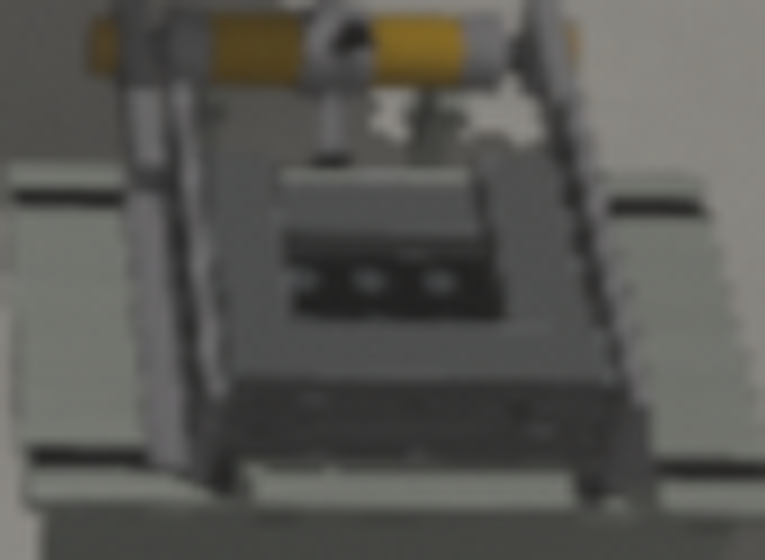

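```bash
python3 -c "
from h import *
c=read_camera('top')
p=onz(c,[[183.1,165],[241.9,165],[184.6,165],[240.6,165]],.114)*1e3;print(p.round(1),p[:2].mean(0))
# slat 3b ends (z 108), row 141 ; layer2 outer edges (z .092) row 165
g=c['image'][...,1].astype(int)
print(g[141,178:192].tolist(),g[141,234:248].tolist(), g[165,184:192].tolist(), g[165,234:244].tolist())
print(onz(c,[[186.8,141],[240,141]],.108)*1e3)
"
```

```text
[[599.2 285.6 114. ]
 [599.4 155.3 114. ]
 [599.2 282.3 114. ]
 [599.4 158.2 114. ]] [599.30524958 220.46812284 114.        ]
[18, 16, 17, 21, 65, 126, 127, 40, 34, 99, 93, 93, 94, 93] [95, 95, 95, 95, 96, 93, 64, 130, 124, 73, 28, 45, 64, 125] [135, 49, 56, 61, 111, 93, 95, 95] [96, 96, 97, 98, 97, 94, 74, 135, 125, 101]
[[654.74773319 280.78723619 108.        ]
 [655.02590211 161.56722917 108.        ]]
```

```bash
python3 -c "
from h import *
s=read_camera('scene');t=read_camera('top')
a=np.deg2rad(13.6);Rm=np.array([[np.cos(a),-np.sin(a)],[np.sin(a),np.cos(a)]])
for v in((65,80),(65,-80),(-65,-80),(-65,80)):
  p=np.array([528,-409.9])+Rm@np.array(v);print((proj(s,np.r_[p,2]/1e3)[0]-[140,140])*5)
im=cv2.imread('pics/o1.png');c2=dict(t);c2['image']=im
H0,P0=cover(c2);H1,P1=cover(t)
for p in P1: print(p.round(1),(P0[np.argmin(np.linalg.norm(P0-p,axis=1))]-p).round(1))
"
```

```text
[443.4993891  436.09862141]
[183.76068443 472.85075731]
[195.29767365 321.90210976]
[438.15978317 289.94967564]
[ 537.8 -345.7] [-0.6 -0.2]
[ 542.6 -368.7] [ 0.4 -0.6]
[ 548.8 -392.2] [-0.2 -0.2]
[ 554.4 -415.9] [-0.   0.2]
[ 560.6 -340.3] [-0.1  0. ]
[ 566.3 -363.6] [0.1 0.2]
[ 572.1 -386.8] [-0.   0.2]
[ 577.9 -410.2] [-0.1  0. ]
[ 583.4 -433. ] [ 0.  -0.4]
```

drive_tool(series=[0, 0, 0, 0.2, 0.5, 40, 40, 0, 0, 0, 0.2, 0.5, 70, 40, 0, 0, 0, 0.2, 0.5, 84, 40, 0, 0, 0, 0.2, 0.5, 89, 40, 0, 0, 0, 0.2, 0.5, 89, 30, 0, 0, 0, 0.2, 0.5, 89, 22, 0, 0, 0, 0.2, 0.5, 89, 15, 0, 0, 0, 0.2, 0.5, 89, 0, 0, 0, 0, 0.2, 0.5, 89, 0, 0, 0, 0, 0.2, 0.5, 89, 0], force=80)

```text
t: 53.5
tool_pos: [0.5288, -0.4102, 0.0008]
ee_rot: [1.942, 2.468, 0.0]
contact_force: [-2.8, 1.0, 10.3]
width: 0.138
```

```bash
python3 -c "
from h import *
plan(602.7,219.9,180,1.3)
c=read_camera('scene');crop(c,'r1.png',140,280,140,260,5)"
```

```text
turn [ 0.1  0.1 12.3] shift [ 594.8  220.3 -179.7] q7-> 0.14 | now [ 528.8 -410.2    0.8] jaw 13.6 q7 1.36 t 53.5 F [-2.8  1.  10.3] w 11.8
```

View pics/r1.png

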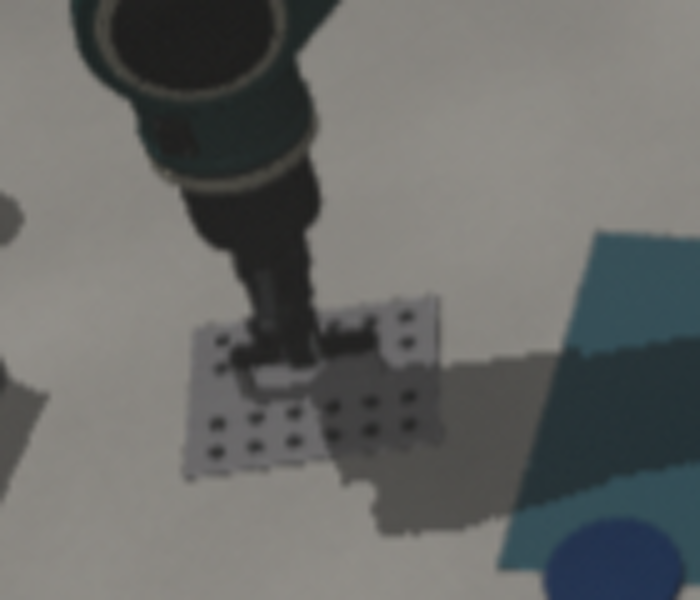

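drive_tool(series=[0, 0, 0, 0, 0, -5, 0, 0, 0, 0, 0, 0, -20, 0, 0, 0, 0, 0, 0, -45, 0, 0, 0, 0, 0, 0, -80, 0, 0, 0, 0, 0, 0, -115, 0, 0, 0, 0, 0, 0, -150, 0, 0, 0, 0, 0, 0, -180, 0, 0, 0, 0, 0, 0, -195, 0, 0, 0, 0, 0, 0, -200, 0])

```text
t: 54.45
tool_pos: [0.5287, -0.4098, 0.201]
ee_rot: [1.941, 2.468, 0.001]
contact_force: [-0.2, -0.8, -5.6]
width: 0.138
```

```bash
python3 -c "
from h import *
plan(602.7,219.9,180,1.3)
c=read_camera('scene');crop(c,'r2.png',110,310,100,260,4)"
```

```text
turn [ 0.1  0.1 12.3] shift [594.6 220.1  20.6] q7-> 0.02 | now [ 528.7 -409.8  201. ] jaw 13.6 q7 1.24 t 54.45 F [-0.2 -0.8 -5.6] w 11.8
```

View pics/r2.png

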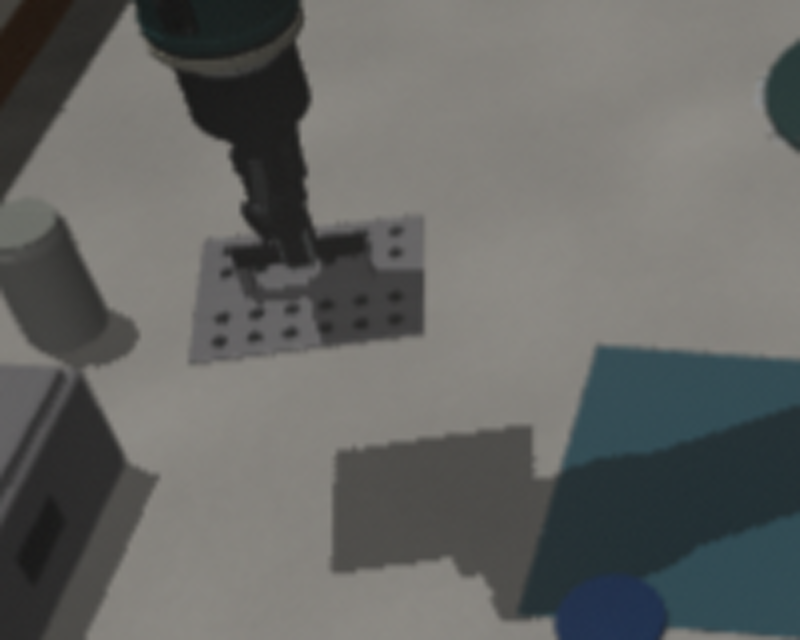

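drive_tool(series=[0, 0, 1, 40, 15, 0, 0, 0, 0, 2, 80, 30, 0, 0, 0, 0, 3, 120, 45, 0, 0, 0, 0, 4, 160, 60, 0, 0, 0, 0, 5, 200, 75, 0, 0, 0, 0, 6, 240, 90, 0, 0, 0, 0, 7, 280, 105, 0, 0, 0, 0, 8, 320, 120, 0, 0, 0, 0, 9, 360, 135, 0, 0, 0, 0, 10, 400, 150, 0, 0, 0, 0, 10.5, 440, 165, 0, 0, 0, 0, 11, 480, 180, 0, 0, 0, 0, 11.5, 520, 195, 0, 0, 0, 0, 12, 555, 208, 0, 0, 0, 0, 12.3, 580, 215, 0, 0, 0, 0, 12.3, 594.6, 220.1, 0, 0, 0, 0, 12.3, 594.6, 220.1, 0, 0, 0, 0, 12.3, 594.6, 220.1, 0, 0])

```text
t: 56.3
tool_pos: [0.6022, 0.219, 0.1985]
ee_rot: [2.197, 2.246, -0.002]
contact_force: [0.5, -0.6, -5.9]
width: 0.135
```

```bash
python3 -c "
from h import *
plan(602.7,219.9,135,1.3)
c=read_camera('scene');crop(c,'r3.png',320,480,110,270,4)"
```

```text
turn [-0.   0.1 -0. ] shift [ 1.   0.6 63.5] q7-> 0.05 | now [602.2 219.  198.5] jaw 1.3 q7 0.05 t 56.3 F [ 0.5 -0.6 -5.9] w 11.6
```

View pics/r3.png

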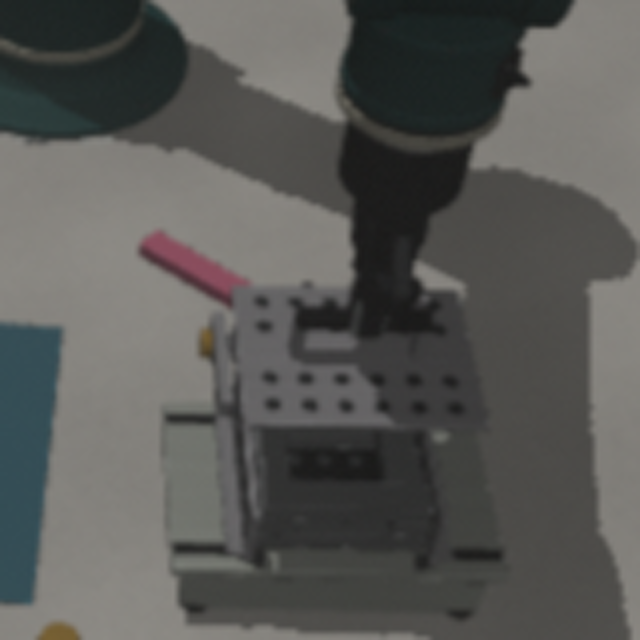

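drive_tool(series=[0, 0, 0, 0.3, 0.3, 20, 0, 0, 0, 0, 0.3, 0.3, 45, 0, 0, 0, 0, 0.3, 0.3, 63, 0, 0, 0, 0, 0.3, 0.3, 74, 0, 0, 0, 0, 0.3, 0.3, 78, 0, 0, 0, 0, 0.3, 0.3, 78, 0, 0, 0, 0, 0.3, 0.3, 78, 0, 0, 0, 0, 0.3, 0.3, 78, 0])

```text
t: 57.15
tool_pos: [0.6031, 0.2205, 0.122]
ee_rot: [2.195, 2.246, 0.002]
contact_force: [-0.0, 0.1, -5.3]
width: 0.137
```

```bash
python3 -c "
from h import *
plan(602.7,219.9,114,1.3)
c=read_camera('scene');crop(c,'r4.png',340,460,160,270,6)"
```

```text
turn [ 0.1 -0.   0. ] shift [-0.6 -0.4  8. ] q7-> 0.1 | now [603.1 220.5 122. ] jaw 1.3 q7 0.1 t 57.15 F [-0.   0.1 -5.3] w 11.7
```

View pics/r4.png

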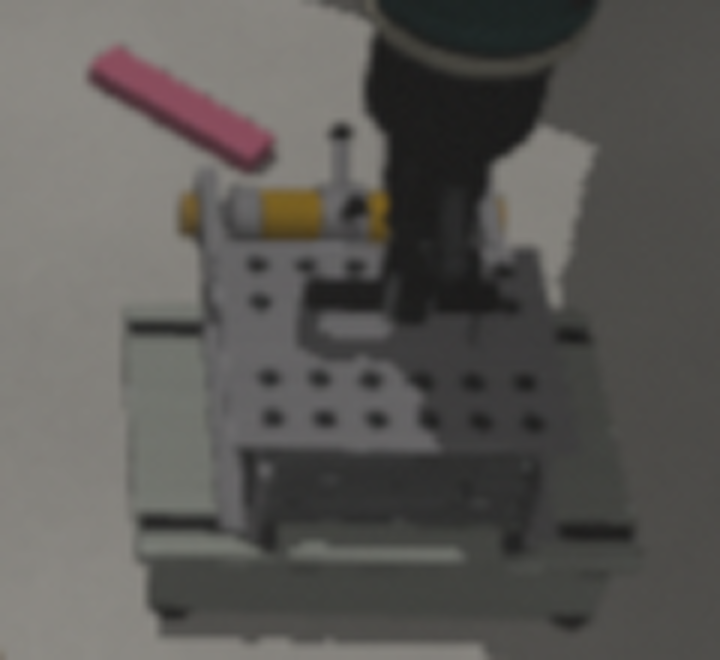

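drive_tool(series=[0, 0, 0, -0.4, -0.3, 3, 0, 0, 0, 0, -0.4, -0.3, 5, 0, 0, 0, 0, -0.4, -0.3, 6.5, 0, 0, 0, 0, -0.4, -0.3, 6.5, 0, 0, 0, 0, -0.4, -0.3, 6.5, 0])

```text
t: 57.7
tool_pos: [0.6024, 0.22, 0.1148]
ee_rot: [-2.196, -2.247, 0.0]
contact_force: [-3.2, -0.3, 0.2]
width: 0.138
```

drive_tool(series=[0, 0, 0, 0, 0, 1, 0, 0, 0, 0, 0, 0, 1, 0])

```text
t: 57.9
tool_pos: [0.6024, 0.2201, 0.1148]
ee_rot: [-2.196, -2.246, -0.001]
contact_force: [-9.8, -1.1, 16.6]
width: 0.135
```

drive_tool(series=[0, 0, 0, 0, 0, -1, 0, 0, 0, 0, 0, 0, -1, 0, 0, 0, 0, 0, 0, -1, 20, 0, 0, 0, 0, 0, -1, 30, 0, 0, 0, 0, 0, -1, 40, 0, 0, 0, 0, 0, -1, 40, 0, 0, 0, 0, 0, -1, 40, 0, 0, 0, 0, 0, -15, 40, 0, 0, 0, 0, 0, -45, 40, 0, 0, 0, 0, 0, -85, 40, 0, 0, 0, 0, 0, -100, 40, 0, 0, 0, 0, 0, -100, 40])

```text
t: 59.1
tool_pos: [0.6035, 0.2201, 0.2168]
ee_rot: [2.195, 2.246, 0.006]
contact_force: [0.1, -0.8, -0.3]
width: 0.468
```

```bash
python3 -c "
from h import *
plan(450,-100,220,1.3)"
```

```text
turn [ 0.2 -0.1  0. ] shift [-316.5 -160.8   -4.3] q7-> 0.61 | now [603.5 220.1 216.8] jaw 1.3 q7 0.04 t 59.1 F [ 0.1 -0.8 -0.3] w 40.0
```

drive_tool(series=[0, 0, 0, -316, -160, 0, 40, 0, 0, 0, -316, -160, 0, 40, 0, 0, 0, -316, -160, 0, 40, 0, 0, 0, -316, -160, 0, 40, 0, 0, 0, -316, -160, 0, 40, 0, 0, 0, -316, -160, 0, 40, 0, 0, 0, -316, -160, 0, 40, 0, 0, 0, -316, -160, 0, 40, 0, 0, 0, -316, -160, 0, 40, 0, 0, 0, -316, -160, 0, 40, 0, 0, 0, -316, -160, 0, 40])

```text
t: 60.2
tool_pos: [0.4501, -0.0985, 0.2135]
ee_rot: [2.194, 2.249, -0.001]
contact_force: [-0.6, 0.1, -0.1]
width: 0.466
```

```bash
python3 -c "
from h import *
c=read_camera('top');crop(c,'u1.png',155,285,120,270,4);cv2.imwrite('pics/u0.png',c['image'])
H,P=cover(c,(172,262,130,205),.117);print(len(H),P.mean(0));
(x,y),(w,h),a=cv2.minAreaRect(P.astype(np.float32));print(x,y,w,h,a)
s=read_camera('scene');crop(s,'u2.png',340,460,160,270,6)"
```

```text
26 [601.6833014 220.872694 ]
590.3531494140625 229.07379150390625 121.64910125732422 153.3118438720703 0.7126685380935669
```

View pics/u1.png

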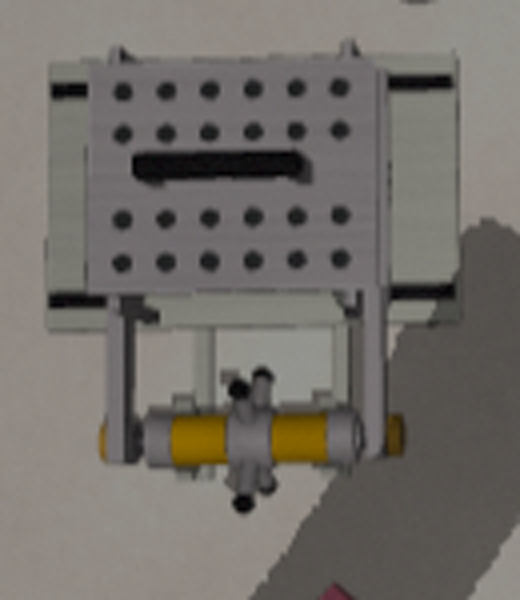

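View pics/u2.png

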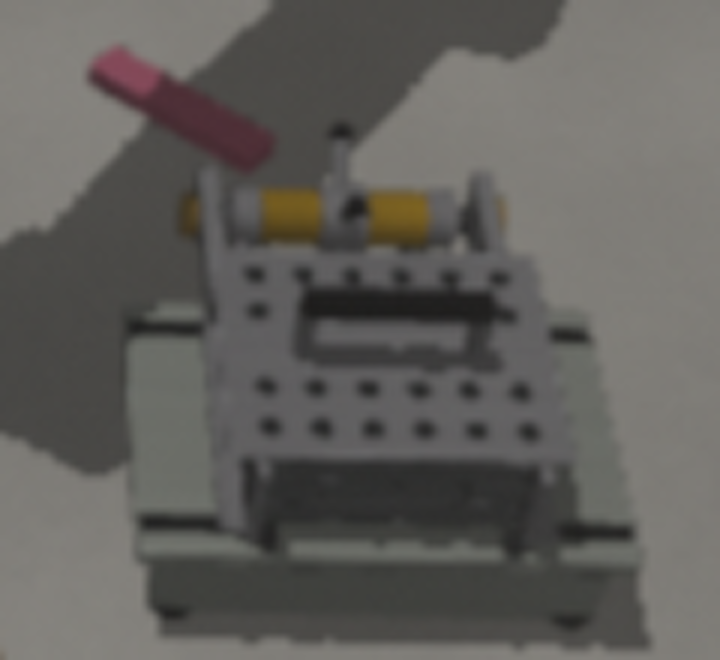

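View pics/u0.png

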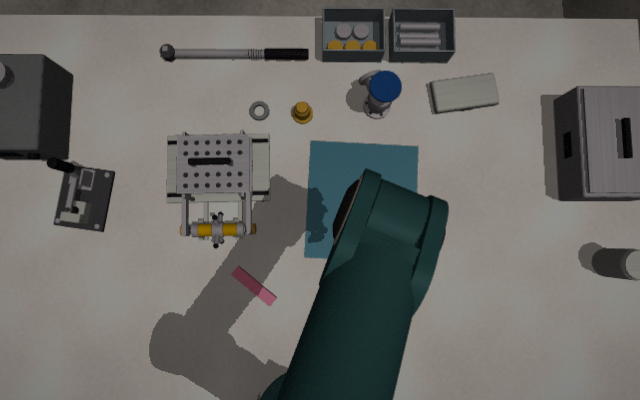

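```bash
python3 -c "
from h import *
c=read_camera('top')
H,P=cover(c,(177,244,136,190),.117)
k=np.abs(P[:,0]-603)<60;k&=np.abs(P[:,1]-221)<70
P=P[k];print(len(P),P.mean(0));(x,y),(w,h),a=cv2.minAreaRect(P.astype(np.float32));print(x,y,w,h,a)
"
```

```text
24 [602.61638422 220.22150834]
602.546875 220.161376953125 96.70514678955078 120.23428344726562 1.4791795015335083
```

```bash
python3 -c "
from h import *
print(job_done(), read_state()['t'])"
```

```text
the job is handed in; nothing more can be done
the job is handed in; nothing more can be done
```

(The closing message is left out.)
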